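Make up a pack of sheet coupons in the two-pin clamp

ROBOT

A 6-joint arm with a two-finger parallel gripper is mounted at the origin on a cart in front of the work surface, level with it; the furniture and walls round the work are solid. World frame = base frame: x ahead of the robot, y to its left, z up, the work surface at z = 0. Lengths are in m, angles in rad, forces in N, time in s.
With the tool pointing down it reaches from about 0.225 to 0.875 m from the base axis. Payload 3.4 kg.
Tool frame: the origin (TCP) lies between the finger pads; the fingertips stand 8 mm ahead of it and the grasp point (between the pads) lies 11 mm behind it; z points along the fingers, y is the line along which they close (so a half turn about z gives the same grasp; the last joint's range is limited). The gripper opens to 85 mm and grips with 20 to 120 N. Pads are 22 mm wide; open, the fingers measure 114 mm over their backs; the gripper's body (76 mm by 85 mm) begins 54 mm behind the grasp point. The pads swing forward as they close: fully open they stand 13 mm farther back than shut.
Start: joints at [-0.121, 0.276, 1.505, -0, 1.361, -0.121], TCP at [0.575, -0, 0.239] pointing down, gripper open.
Joint ranges: [-2.89, 2.89], [-0.75, 2.08], [0.22, 2.7], [-1.18, 4.32], [0.11, 2.71], [-2.7, 2.7]. Speed limits (rad/s): [2.57, 2.57, 3.14, 3.14, 3.14, 3.14].

INTERFACE

Orientations are given as a unit quaternion [w, x, y, z].
In Python, from rig import manip gives the robot as it stands.
- The arm moves only by the tool move_arm, never from a script. Its argument "deltas" is a list that holds one entry, the list of rows, each a list of 5 numbers: the shift along the tool's x, y, z normalised to -1 to 1, where 1 is 80 cm, then the turn about the tool's z normalised to -1 to 1, where 1 is 120 degrees, then the closure, from -1 (fully open) to 1 (shut). In form: [[[tx, ty, tz, twist, grip], ...]]. A call has 1 to 12 rows; each row is the pose to reach, as a shift and turn from the pose commanded when the call began, along the tool's axes at that moment; what a row does not reach only later rows make up. A row lasts 1/10 s, in which the tool goes at most 50 mm and 8.59 degrees, less where a joint would pass 70% of its speed; a pose out of reach is approached as far as the arm can. A call with a number of a shift or a turn outside -1 to 1 is refused whole. A call with a gripper value outside its range is refused whole. The fingers move at their own pace and stop on an object; "squeeze" is the grip in N (left out, the last holds). Time passes only in rows, so rows that repeat a pose let the fingers close. It gives the time, the measured TCP pose, the force, the opening and the grip force at its end, in the units of the state.
- manip.get_state(): the state, without advancing time (a new reading comes with each control period).
- manip.get_image(name): name is "scene" or "side" or "wrist"; returns the picture (400x640x3 uint8, red, green, blue); there is no depth.
- manip.camera_params(name): a dict with "fx", "fy", "cx", "cy" (pixels), "dist" ([k1, k2, p1, p2, k3] as OpenCV has them; the pictures are not rectified), "R" (3x3) and "t" (3): a world point X has camera coordinates R X + t; the wrist camera has in their place "tool_from_camera" (4x4, takes a point from camera to tool coordinates, whose origin is the TCP and whose axes are the flange's). Camera axes: x right, y down, z forward; pixel columns grow to the right and rows downward; lengths in m; the calibration is good to about 2 mm. A picture is of the moment at which its call begins: read the wrist's pose just before it. camera_params takes no time and is no camera call.
- manip.sign_off(): hands the job in; it is judged then, once.
The state is a dict: "clock": time; "qpos": joint angles; "qd": joint speeds; "effort": joint torques, N m; "position": TCP position; "ee_rot": TCP orientation; "contact_force": force on the tool from outside, world axes, zero at the start; "moment": the same for the moment, N m; "width": finger opening in m; "gripper_force": force on a finger pad.
Only numpy, scipy, OpenCV 4.12 (cv2) and the standard library are available. Lean on these libraries where they do the work, as an engineer would, in place of code of your own. Each camera call takes 0.05 s, during which the arm holds its last target. There are 200 camera calls.

TASK

Make up the sheet pack for sectioning: swing the clamp's bar right up against its back stop, take the cover plate off the two pins, and thread every sheet coupon lying on the bench over the pins (large hole on the thick pin) until they lie flat on one another. Put the cover plate back on top, then bring the bar down and press its ball handle until you feel the rubber foot seat firmly on the cover, without forcing it, and leave it clamped there. The narrower strip whose holes lie further apart belongs to another clamp: leave it and the other things on the bench where they are.

Things in the scene. Friction and masses are not known exactly. Their poses are not given: they have to be found in the camera images.
- clamp: Two-pin sheet clamp, fixed to the bench. Origin: centre of the pack position at bench level; x points to the hinge end, away from the robot, y left, z up. Grey flange 172 x 88 mm (x -62 to +110), 10 mm thick; on it a steel pedestal 96 (x) x 32 (y) mm, flat top at z = 34 mm, narrower than the plates, so that fingers can pass down beside it.
- thick_pin (a point): Foot of the thick upright pin (13 mm diameter) at the pedestal's top, at x = +30 mm of the clamp. Straight for 32 mm, then a bullet nose to its tip at 42 mm.
- thin_pin (a point): Foot of the thin upright pin (8 mm diameter) at the pedestal's top, at x = -30 mm of the clamp. Straight for 30 mm, then a bullet nose to its tip at 38 mm.
- bar_hinge (a point): Middle of the bar's hinge line (parallel to the clamp's y), at x = 78 mm, z = 92 mm of the clamp, between two cheeks 37 mm wide over all, x = 63 to 93 mm, up to z = 102 mm.
- clamp_bar (a joint): Hinge of the clamp bar, rad: 0 = level over the pins, pointing to the robot; grows as the bar rises; 1.9 = right up, leaning back against its stop; lowest -0.10. Starts between 0.2 and 0.6. Friction (0.35 N m, some 2 N at the ball) holds it where it is left. The foot meets the cover at about -0.05 (two sheets), +0.02 (three) or +0.10 (four).
- bar_ball (a point): Centre of the red ball handle, 28 mm in diameter, at the end of the bar, 160 mm from the hinge line; the bar is 16 mm wide. Its x axis points along the bar to the hinge.
- bar_foot (a point): Lowest point of the rubber-tipped spindle (15 mm thick, domed) under the bar, 78 mm from the hinge and 30 mm below the bar's centre line; with the bar down it stands over the centre of the pack.
- cover_mid (a point): Cover plate, aluminium, 92 (x) x 40 (y) x 10 mm, a round boss 2 mm high in the middle of its top. Origin at its centre, half-way up the 10 mm; x along its length, z out of its top. Holes: 16 mm at x = +30, 11 mm at x = -30. Starts on the pins. 0.12 kg. The bench round world x = 0.42, y = 0.05 m, 120 mm wide, in front of the clamp, is clear to put it down.
- sheet_1_mid (a point): Sheet coupon, plain steel, 104 (x) x 44 (y) x 6 mm, flat on the bench right of the clamp, large-hole end away from the robot. Origin at its centre, half-way up; x along its length towards the large hole. Holes: 16 mm at x = +30 mm, 11 mm at x = -30 mm. About 0.2 kg. Two to four are present; absent ones give None. Keep the wrist clear of the hand press's lever ball behind them, at world x 0.63, y -0.20, z 0.22 m.
- sheet_2_mid (a point): Sheet coupon, plain steel, 104 (x) x 44 (y) x 6 mm, flat on the bench right of the clamp, large-hole end away from the robot. Origin at its centre, half-way up; x along its length towards the large hole. Holes: 16 mm at x = +30 mm, 11 mm at x = -30 mm. About 0.2 kg. Two to four are present; absent ones give None. Keep the wrist clear of the hand press's lever ball behind them, at world x 0.63, y -0.20, z 0.22 m.
- sheet_3_mid (a point): Sheet coupon, plain steel, 104 (x) x 44 (y) x 6 mm, flat on the bench right of the clamp, large-hole end away from the robot. Origin at its centre, half-way up; x along its length towards the large hole. Holes: 16 mm at x = +30 mm, 11 mm at x = -30 mm. About 0.2 kg. Two to four are present; absent ones give None. Keep the wrist clear of the hand press's lever ball behind them, at world x 0.63, y -0.20, z 0.22 m.
- sheet_4_mid (a point): Sheet coupon, plain steel, 104 (x) x 44 (y) x 6 mm, flat on the bench right of the clamp, large-hole end away from the robot. Origin at its centre, half-way up; x along its length towards the large hole. Holes: 16 mm at x = +30 mm, 11 mm at x = -30 mm. About 0.2 kg. Two to four are present; absent ones give None. Keep the wrist clear of the hand press's lever ball behind them, at world x 0.63, y -0.20, z 0.22 m.
- odd_strip_mid (a point): Narrower steel strip of another clamp, 125 x 30 x 6 mm, both holes 11 mm, 92 mm apart; it lies left of the clamp and stays there. Origin at its centre.
- petri_dish: Small glass dish, 60 mm across, 13 mm high, near the front edge; to be left alone. Origin under its centre.
- calipers: Slide caliper lying flat behind the clamp on the left, about 230 mm long; to be left alone.
Things that resemble listed ones, but are neither listed nor needed, are in the scene too. What is shaped like the part that bears sheet_1_mid but turquoise is not meant.

How it is judged:
On the way, in this order (a step that is already met when the one before it is completed fails the run):
1. the bar is swung right up (value of joint clamp_bar above 1.78 rad), for 0.2 s.
2. the cover plate is off the pins (horizontal distance between cover_mid and clamp above 0.06 m), for 0.2 s.
3. every sheet coupon is threaded over both pins and lies flat (x of sheet_1_mid in the frame of clamp between -0.004 and 0.004 m and y of sheet_1_mid in the frame of clamp between -0.004 and 0.004 m and z of sheet_1_mid in the frame of clamp between 0.035 and 0.0575 m and angle between each of sheet_1_mid, sheet_2_mid, sheet_3_mid, sheet_4_mid's own z axis and vertical below 0.06 rad and angle between the x axis of each of sheet_1_mid, sheet_2_mid, sheet_3_mid, sheet_4_mid and the x axis of clamp, either way round below 0.12 rad and x of sheet_2_mid in the frame of clamp between -0.004 and 0.004 m and y of sheet_2_mid in the frame of clamp between -0.004 and 0.004 m and z of sheet_2_mid in the frame of clamp between 0.035 and 0.0575 m and x of sheet_3_mid in the frame of clamp between -0.004 and 0.004 m and y of sheet_3_mid in the frame of clamp between -0.004 and 0.004 m and z of sheet_3_mid in the frame of clamp between 0.035 and 0.0575 m and x of sheet_4_mid in the frame of clamp between -0.004 and 0.004 m and y of sheet_4_mid in the frame of clamp between -0.004 and 0.004 m and z of sheet_4_mid in the frame of clamp between 0.035 and 0.0575 m), for 0.2 s.
4. the cover plate is back on the pins, on top of the sheets (all of step 3 and x of cover_mid in the frame of clamp between -0.004 and 0.004 m and y of cover_mid in the frame of clamp between -0.004 and 0.004 m and z of cover_mid in the frame of clamp between 0.039 and 0.0655 m and angle between cover_mid's own z axis and vertical below 0.06 rad and angle between the x axis of cover_mid and the x axis of clamp, either way round below 0.12 rad and z of each of sheet_1_mid, sheet_2_mid, sheet_3_mid, sheet_4_mid in the frame of cover_mid below -0.006 m), for 0.2 s.
5. the bar's foot is pressed on the cover with at least 6 N (x of cover_mid in the frame of clamp between -0.004 and 0.004 m and y of cover_mid in the frame of clamp between -0.004 and 0.004 m and z of cover_mid in the frame of clamp between 0.039 and 0.0655 m and angle between cover_mid's own z axis and vertical below 0.06 rad and angle between the x axis of cover_mid and the x axis of clamp, either way round below 0.12 rad and z of each of sheet_1_mid, sheet_2_mid, sheet_3_mid, sheet_4_mid in the frame of cover_mid below -0.006 m and z of bar_foot in the frame of cover_mid below 0.0088 m and horizontal distance between bar_foot and cover_mid below 0.01 m and contact force between clamp_bar and cover above 6 N), for 0.1 s.
At the end, for the whole second after the job is handed in: Every sheet present lies on both pins, within 4 mm of the pin centre line, within 0.06 rad of flat and no higher than four sheets stack; the cover plate is on top of them all, likewise on both pins and flat; the bar is down with its foot within about 2 mm of the cover's boss, at rest and released (all of step 4 and z of bar_foot in the frame of cover_mid below 0.0088 m and horizontal distance between bar_foot and cover_mid below 0.01 m and velocity of joint clamp_bar between -0.05 and 0.05 rad/s); the robot touches nothing.
It fails at once if the foot is forced on to the cover with more than 100 N (contact force between clamp_bar and cover above 100 N).
It fails at once if the odd strip is moved more than 3 cm (distance of odd_strip_mid from where it was at the start of the episode above 0.03 m).
It fails at once if the petri dish is moved more than 4 cm (distance of petri_dish from where it was at the start of the episode above 0.04 m).
It fails at once if the calipers is moved more than 4 cm (distance of calipers from where it was at the start of the episode above 0.04 m).
Of sheet_1, sheet_2, sheet_3, sheet_4 only 2 to 4 are there at a start; the rules pass over those that are not, and their reading is None.
At some moment in a run one of sheet_1, sheet_2, cover may be knocked a few centimetres aside while the robot is not near it.
Once in a run the grip may slacken for a moment while it holds something.
It also fails if it takes over 210 s, if anything falls off the work surface, if the arm or the gripper's body presses on something with over 40 N, if the wrist force passes 120 N, or if a joint passes its speed limit or range.

## Working session

There is one attempt and no reset: what is moved stays moved. The work goes in short steps, Python scripts to look and compute and a tool call to move; the robot and the scene stay as the last step left them, time stands still between calls to the robot, and variables do not carry over. Pictures are saved under pics/ and viewed, at most 14 in all, crops included, and the job is handed in when it is done.

Besides the shell and the picture viewer there is one more tool, called after "Request:" by a JSON object that holds its "name" and its "arguments". move_arm: Moves the arm, as the interface text tells. Scaled input: -1 to 1 covers 80 cm each way for a shift and 120 degrees each way for a turn. Its arguments: {"type":"object","properties":{"deltas":{"type":"array","items":{"type":"array","items":{"type":"array","items":{"type":"number","minimum":-1,"maximum":1}}}},"squeeze":{"type":"number"}},"required":["deltas"]}

```bash
ls; mkdir -p pics
python3 - <<'E'
from rig import manip
import cv2
s=manip.get_state();print({k:s[k] for k in('clock','position','ee_rot','width','contact_force')})
for n in('scene','side','wrist'):
    p=manip.camera_params(n);print(n,p)
    cv2.imwrite(f'pics/{n}0.png',manip.get_image(n)[:,:,::-1])
E
```

```text
pics
{'clock': 0.0, 'position': array([5.74470340e-01, 6.60914817e-05, 2.38427236e-01]), 'ee_rot': array([-7.39613220e-04,  7.07084648e-01,  7.07128275e-01, -5.96125136e-04]), 'width': 0.08551153572933787, 'contact_force': array([-0.51283566,  0.49021014,  0.42539446])}
scene {'fx': 504.0136310106602, 'fy': 504.0136310106602, 'cx': 324.9544588294185, 'cy': 194.78253721933274, 'dist': array([-0.15476941,  0.        ,  0.        ,  0.        ,  0.        ]), 'R': array([[-0.68499428, -0.72852592,  0.0057291 ],
       [-0.5275074 ,  0.49053259, -0.69362361],
       [ 0.50251247, -0.47815035, -0.72031483]]), 't': array([0.36856181, 0.35152271, 1.25157184])}
side {'fx': 367.6684440138615, 'fy': 367.6684440138615, 'cx': 321.037244569151, 'cy': 195.94121131871194, 'dist': array([-0.02198331,  0.        ,  0.        ,  0.        ,  0.        ]), 'R': array([[ 0.96570205, -0.25908735,  0.01712561],
       [-0.12737406, -0.53017342, -0.83826726],
       [ 0.22626398,  0.80733505, -0.54499057]]), 't': array([-0.50644446,  0.13714664,  0.87894505])}
wrist {'fx': 343.45521759006635, 'fy': 343.45521759006635, 'cx': 316.4567665527285, 'cy': 195.15605622831504, 'dist': array([-0.07380836,  0.        ,  0.        ,  0.        ,  0.        ]), 'tool_from_camera': array([[-1.78135621e-03, -9.61320788e-01, -2.75425433e-01,
         6.96081001e-02],
       [ 9.99998358e-01, -1.80451250e-03, -1.69330406e-04,
        -3.44224524e-05],
       [-3.34227797e-04, -2.75425282e-01,  9.61322424e-01,
        -1.34961756e-01],
       [ 0.00000000e+00,  0.00000000e+00,  0.00000000e+00,
         1.00000000e+00]])}
```

View pics/scene0.png

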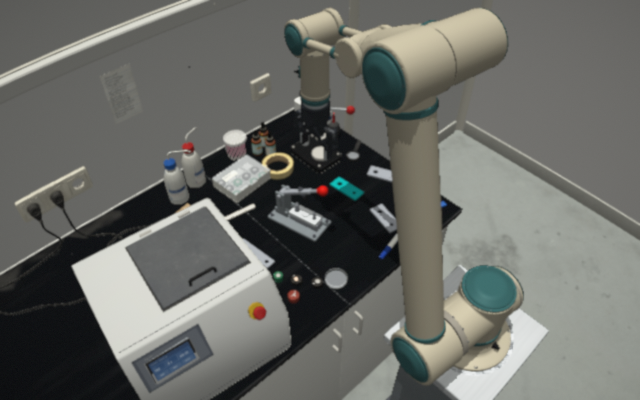

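View pics/side0.png

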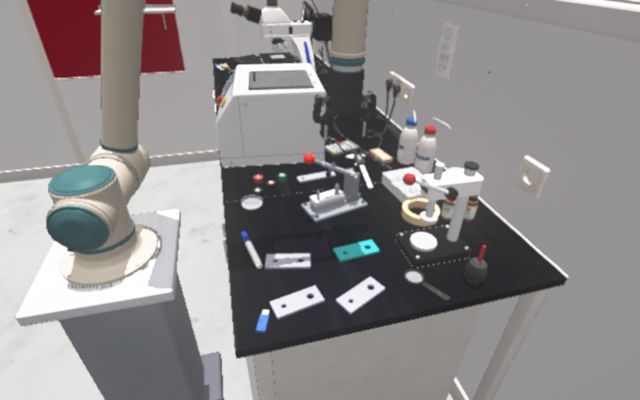

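View pics/wrist0.png

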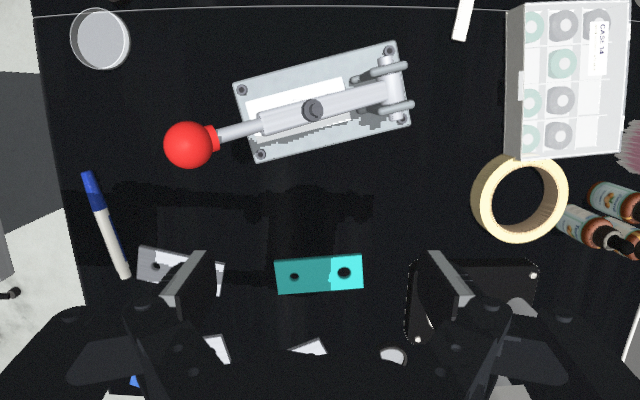

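The side view shows the clamp at (335,200) with its red ball at (309,159). White coupons lie at (297,300), (360,293) and (288,261). The turquoise lookalike is at (356,250) and the odd strip at (315,177), left of the clamp. In the wrist view the clamp's ball is at (190,145) and the foot's spindle at (312,110).

```bash
cat > h.py <<'E'
from rig import manip
import cv2, numpy as np
from scipy.spatial.transform import Rotation as Ro
def cam(n):
    s=manip.get_state(); p=manip.camera_params(n); im=manip.get_image(n)
    K=np.array([[p['fx'],0,p['cx']],[0,p['fy'],p['cy']],[0,0,1]])
    if n=='wrist':
        T=np.eye(4); T[:3,:3]=Ro.from_quat(s['ee_rot'],scalar_first=True).as_matrix(); T[:3,3]=s['position']
        W=T@p['tool_from_camera']; R=W[:3,:3].T; t=-R@W[:3,3]
    else: R,t=np.array(p['R']),np.array(p['t'])
    return dict(im=im,K=K,d=p['dist'],R=R,t=t,n=n)
def ray(c,uv):
    q=cv2.undistortPoints(np.array(uv,float).reshape(-1,1,2),c['K'],c['d'])[:,0]
    v=np.c_[q,np.ones(len(q))]@c['R']; return -c['R'].T@c['t'],v
def onz(c,uv,z):
    o,v=ray(c,uv); return o+v*((z-o[2])/v[:,2:])
def proj(c,X): return cv2.projectPoints(np.array(X,float).reshape(-1,1,3),cv2.Rodrigues(c['R'])[0],c['t'],c['K'],c['d'])[0][:,0]
def tri(rays):
    A=0;b=0
    for o,v in rays:
        v=v.ravel()/np.linalg.norm(v);P=np.eye(3)-np.outer(v,v);A=A+P;b=b+P@o
    return np.linalg.solve(A,b)
def save(im,name,k=1): cv2.imwrite(f'pics/{name}.png',cv2.resize(im,None,fx=k,fy=k,interpolation=cv2.INTER_CUBIC)[:,:,::-1])
def blobs(mask,amin,amax=1e9):
    cs=cv2.findContours(mask.astype(np.uint8),cv2.RETR_EXTERNAL,cv2.CHAIN_APPROX_NONE)[0]
    return [c for c in cs if amin<cv2.contourArea(c)<amax]
def red(im):
    h=cv2.cvtColor(im,cv2.COLOR_RGB2HSV); return ((h[...,0]<6)|(h[...,0]>174))&(h[...,1]>170)&(h[...,2]>90)
E
python3 - <<'E'
from h import *
a=cam('side');b=cam('wrist');c=cam('scene')
save(a['im'][150:330,230:400],'side_crop',4.4*.75)
R=[]
for q in(a,b,c):
    for k in blobs(red(q['im']),25):
        m=k.reshape(-1,2); (x,y),r=cv2.minEnclosingCircle(k);print(q['n'],round(x,1),round(y,1),round(r,1),onz(q,[[x,y]],.13)[0].round(3))
for k in blobs(a['im'].min(2)>135,150,3000):
    M=cv2.minAreaRect(k); bx=cv2.boxPoints(M); w=onz(a,bx,.006)
    if 230<M[0][0]<400 and M[0][1]>150: print(np.round(M[0]),w.mean(0).round(3),np.linalg.norm(w-np.roll(w,1,0),axis=1).round(3))
E
```

```text
side 309.0 157.5 4.7 [0.522 0.131 0.13 ]
side 157.5 43.0 32.0 [-0.053  1.926  0.13 ]
side 159.0 1.0 12.0 [-0.313  4.751  0.13 ]
side 63.5 36.5 50.9 [-0.71   2.313  0.13 ]
wrist 191.0 144.0 28.4 [0.485 0.038 0.13 ]
scene 259.5 312.5 5.7 [0.345 0.389 0.13 ]
scene 322.0 189.5 5.6 [0.537 0.014 0.13 ]
scene 187.5 146.0 4.6 [0.961 0.191 0.13 ]
[297. 301.] [ 0.405 -0.256  0.006] [0.047 0.114 0.051 0.108]
[360. 294.] [ 0.54  -0.271  0.006] [0.047 0.12  0.053 0.113]
[288. 260.] [ 0.409 -0.132  0.006] [0.048 0.105 0.048 0.101]
[253. 254.] [ 0.332 -0.089  0.006] [0.103 0.016 0.104 0.015]
[339. 209.] [0.591 0.04  0.006] [0.034 0.177 0.038 0.171]
[252. 203.] [0.351 0.127 0.006] [0.062 0.062 0.062 0.059]
[323. 199.] [0.559 0.104 0.006] [0.086 0.167 0.099 0.152]
```

View pics/side_crop.png

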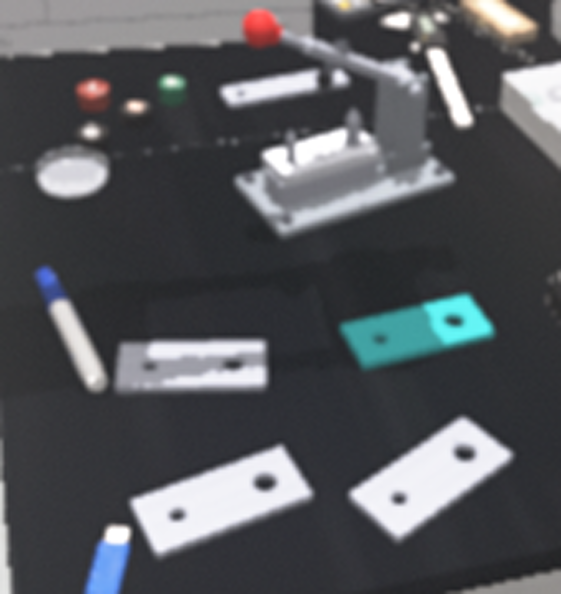

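The crop shows three white coupons at full-image (297,300), (360,293) and (288,261). Candidates for a sheet: those three, turquoise (356,250), rejected by colour, and the odd strip (315,177), rejected because it is narrow and left of the clamp. The white pen is at (253,254). So I take three coupons.

Run:
```python
from h import *
a=cam('side');b=cam('wrist');c=cam('scene')
X=tri([ray(a,[[309,157.5]]),ray(b,[[191,144]]),ray(c,[[322,189.5]])]);print('ball',X.round(4))
for q in(a,b,c):print(proj(q,X).round(1))
w=onz(b,[[233,83],[397,40],[411,125],[257,163]],.01);print(w.round(4),np.linalg.norm(w-np.roll(w,-1,0),axis=1))
d=(w[1]+w[2]-w[0]-w[3])/2;y=np.arctan2(d[1],d[0]);print('yaw',y,np.degrees(y))
u=np.array([np.cos(y),np.sin(y)]);o=w.mean(0)[:2]-u*.024;print('origin',o)
n=np.array([-u[1],u[0]]);e=X[:2]-o;print('ball clamp',e@u,e@n,X[2],'angle',np.arctan2(X[2]-.092,.078-e@u),np.hypot(X[2]-.092,.078-e@u))
print('hinge',o+u*.078)
g=b['im'].astype(int)
# sheet holes in side
for (r0,r1,c0,c1) in((282,320,268,326),(275,314,334,388),(250,272,263,313)):
    im=cv2.cvtColor(a['im'],cv2.COLOR_RGB2GRAY)[r0:r1,c0:c1]
    m=im>80; K=max(blobs(m,100),key=cv2.contourArea); f=np.zeros_like(im);cv2.drawContours(f,[K],-1,1,-1)
    hs=blobs((f>0)&~m,3)
    uv=[np.array(cv2.minEnclosingCircle(h)[0])+[c0,r0] for h in hs]; w=onz(a,uv,.006)
    print([ (p.round(3)[:2],cv2.contourArea(h)) for p,h in zip(w,hs)])
```

```text
ball [0.5023 0.0445 0.1761]
[[309.2 157.3]]
[[191.5 143.1]]
[[322.4 189.7]]
[[0.4898 0.0845 0.01  ]
 [0.6551 0.1256 0.01  ]
 [0.6742 0.0418 0.01  ]
 [0.5108 0.0015 0.01  ]] [0.17029228 0.0859328  0.16833023 0.08562891]
yaw 0.24294508379547627 13.919727954932918
origin [0.5591772  0.05755672]
ball clamp -0.058382027761145254 0.0009987408693363353 0.17612713246249886 angle 0.5527165183207217 0.1602417920288107
hinge [0.63488663 0.07632058]
[(array([ 0.433, -0.251]), 6.0)]
[(array([ 0.566, -0.257]), 3.5)]Traceback (most recent call last):
  File "<stdin>", line 16, in <module>
  File "h.py", line 16, in onz
    o,v=ray(c,uv); return o+v*((z-o[2])/v[:,2:])
        ~~~^^^^^^
  File "h.py", line 13, in ray
    q=cv2.undistortPoints(np.array(uv,float).reshape(-1,1,2),c['K'],c['d'])[:,0]
      ~~~~~~~~~~~~~~~~~~~^^^^^^^^^^^^^^^^^^^^^^^^^^^^^^^^^^^^^^^^^^^^^^^^^^
cv2.error: OpenCV(4.12.0) /io/opencv/modules/calib3d/src/undistort.dispatch.cpp:347: error: (-215:Assertion failed) CV_IS_MAT(_src) && CV_IS_MAT(_dst) && (_src->rows == 1 || _src->cols == 1) && (_dst->rows == 1 || _dst->cols == 1) && _src->cols + _src->rows - 1 == _dst->rows + _dst->cols - 1 && (CV_MAT_TYPE(_src->type) == CV_32FC2 || CV_MAT_TYPE(_src->type) == CV_64FC2) && (CV_MAT_TYPE(_dst->type) == CV_32FC2 || CV_MAT_TYPE(_dst->type) == CV_64FC2) in function 'cvUndistortPointsInternal'
```

Clamp origin is (0.559,0.058), yaw 13.9°; the bar is at 0.55 rad with radius 0.160, which matches the spec. Next I work out the move above the ball.

```bash
cat >> h.py <<'E'
CL=np.array([.5592,.0576]); YAW=np.radians(13.92)
def c2w(x,y=0,z=0):
    c,s=np.cos(YAW),np.sin(YAW); return np.array([CL[0]+c*x-s*y,CL[1]+s*x+c*y,z])
def ball(th): return c2w(.078-.16*np.cos(th),0,.092+.16*np.sin(th))
def st():
    s=manip.get_state();R=Ro.from_quat(s['ee_rot'],scalar_first=True).as_matrix()
    print('t',round(s['clock'],1),'p',s['position'].round(4),'yawY',np.degrees(np.arctan2(R[1,1],R[0,1])).round(2),'F',s['contact_force'].round(1),'w',round(s['width'],4),'g',round(s['gripper_force'],1),'q6',s['qpos'][5].round(2),'tilt',np.degrees(np.arccos(-R[2,2])).round(2))
    return s,R
def plan(*T):
    "targets (pos, yaw of tool y deg) -> normalised rows"
    s,R=st();y0=np.degrees(np.arctan2(R[1,1],R[0,1]))
    for p,y in T:
        d=R.T@(np.array(p)-s['position'])/.8; tw=-((y-y0+180)%360-180)/120
        print([*d.round(4),round(tw,4)])
E
python3 - <<'E'
from h import *
B=ball(.553)
plan((B+[0,0,.075],103.9),(B+[0,0,-.011],103.9))
E
```

```text
t 0.5 p [ 0.575  -0.      0.2393] yawY 0.0 F [ 0.1  0.1 -0.8] w 0.0852 g 0.0 q6 -0.12 tilt 0.0
[np.float64(0.0545), np.float64(-0.0903), np.float64(-0.0147), np.float64(-0.8658)]
[np.float64(0.0545), np.float64(-0.0903), np.float64(0.0928), np.float64(-0.8658)]
```

Request:
{"name": "move_arm", "arguments": {"deltas": [[[0.0545, -0.09, -0.015, -0.4, -1], [0.0545, -0.09, -0.015, -0.8658, -1], [0.0545, -0.09, -0.015, -0.8658, -1], [0.0545, -0.09, -0.015, -0.8658, -1], [0.0545, -0.09, -0.015, -0.8658, -1], [0.0545, -0.09, -0.015, -0.8658, -1], [0.0545, -0.09, -0.015, -0.8658, -1], [0.0545, -0.09, -0.015, -0.8658, -1], [0.0545, -0.09, -0.015, -0.8658, -1], [0.0545, -0.09, -0.015, -0.8658, -1], [0.0545, -0.09, -0.015, -0.8658, -1], [0.0545, -0.09, -0.015, -0.8658, -1]]]}}

```text
clock: 1.65
position: [0.503, 0.0436, 0.2514]
ee_rot: [0.0, -0.117, 0.993, -0.0]
contact_force: [0.0, 0.7, 0.1]
width: 0.085
gripper_force: 0.0
```

Request:
{"name": "move_arm", "arguments": {"deltas": [[[0, 0, 0.05, -0.008, -1], [0, 0, 0.1075, -0.008, -1], [0, 0, 0.1075, -0.008, -1], [0, 0, 0.1075, -0.008, 1], [0, 0, 0.1075, -0.008, 1], [0, 0, 0.1075, -0.008, 1], [0, 0, 0.1075, -0.008, 1], [0, 0, 0.1075, -0.008, 1], [0, 0, 0.1075, -0.008, 1], [0, 0, 0.1075, -0.008, 1]]], "squeeze": 25}}

```text
clock: 2.65
position: [0.503, 0.0443, 0.1656]
ee_rot: [0.0, -0.123, 0.992, 0.001]
contact_force: [-1.0, 3.0, 1.0]
width: 0.0263
gripper_force: 24.5
```

Run:
```python
from h import *
s,R=st()
# current angle from TCP; arc relative
h=c2w(.078,0,.092); u=np.array([np.cos(YAW),np.sin(YAW),0])
T=[]
t0=.553
for i in range(1,13):
    th=t0+(1.9-t0)*i/12
    T.append((s['position']+ball(th)-ball(t0),103.9))
plan(*T)
```

```text
t 2.6 p [0.503  0.0443 0.1656] yawY 104.08 F [-1.  3.  1.] w 0.0263 g 24.5 q6 -1.87 tilt 0.08
t 2.6 p [0.503  0.0443 0.1656] yawY 104.08 F [-1.  3.  1.] w 0.0263 g 24.5 q6 -1.87 tilt 0.08
[np.float64(-0.0128), np.float64(-0.0), np.float64(-0.0184), np.float64(0.0015)]
[np.float64(-0.0277), np.float64(-0.0), np.float64(-0.0352), np.float64(0.0015)]
[np.float64(-0.0443), np.float64(-0.0001), np.float64(-0.0503), np.float64(0.0015)]
[np.float64(-0.0625), np.float64(-0.0001), np.float64(-0.0634), np.float64(0.0015)]
[np.float64(-0.0821), np.float64(-0.0001), np.float64(-0.0744), np.float64(0.0015)]
[np.float64(-0.1027), np.float64(-0.0002), np.float64(-0.0831), np.float64(0.0015)]
[np.float64(-0.1243), np.float64(-0.0002), np.float64(-0.0895), np.float64(0.0015)]
[np.float64(-0.1463), np.float64(-0.0003), np.float64(-0.0934), np.float64(0.0015)]
[np.float64(-0.1687), np.float64(-0.0003), np.float64(-0.0948), np.float64(0.0015)]
[np.float64(-0.1912), np.float64(-0.0004), np.float64(-0.0937), np.float64(0.0015)]
[np.float64(-0.2133), np.float64(-0.0005), np.float64(-0.0901), np.float64(0.0015)]
[np.float64(-0.2349), np.float64(-0.0005), np.float64(-0.0841), np.float64(0.0015)]
```

Request:
{"name": "move_arm", "arguments": {"deltas": [[[-0.013, 0, -0.018, 0, 1], [-0.028, 0, -0.035, 0, 1], [-0.044, 0, -0.05, 0, 1], [-0.0625, 0, -0.0635, 0, 1], [-0.082, 0, -0.0745, 0, 1], [-0.103, 0, -0.083, 0, 1], [-0.124, 0, -0.0895, 0, 1], [-0.146, 0, -0.0935, 0, 1], [-0.169, 0, -0.095, 0, 1], [-0.191, 0, -0.0935, 0, 1], [-0.213, 0, -0.09, 0, 1], [-0.231, 0, -0.085, 0, 1]]], "squeeze": 30}}

```text
clock: 3.85
position: [0.6836, 0.0879, 0.233]
ee_rot: [0.0, -0.123, 0.992, -0.001]
contact_force: [-0.6, -0.0, -0.9]
width: 0.0001
gripper_force: 0.0
```

Request:
{"name": "move_arm", "arguments": {"deltas": [[[-0.002, 0, 0, 0, 1], [-0.003, 0, 0.001, 0, 1], [-0.003, 0, 0.001, 0, 1], [-0.003, 0, 0.001, 0, 1]]]}}

```text
clock: 4.25
position: [0.684, 0.0889, 0.2329]
ee_rot: [0.0, -0.123, 0.992, -0.0]
contact_force: [0.8, -0.1, -0.4]
width: -0.0003
gripper_force: 0.0
```

Run:
```python
from h import *
s,R=st()
e=s['position'][:2]-CL; x=e@[np.cos(YAW),np.sin(YAW)]; z=s['position'][2]+.011
print(x,z,'theta',np.arctan2(z-.092,.078-x),np.hypot(z-.092,.078-x))
a=cam('side');save(a['im'][100:240,240:420],'side1',3)
```

```text
t 4.2 p [0.684  0.0889 0.2329] yawY 104.08 F [ 0.8 -0.1 -0.4] w -0.0003 g 0.0 q6 -1.79 tilt 0.02
0.12865147461910956 0.24394917061556737 theta 1.8925572528643386 0.16016904298849108
```

View pics/side1.png

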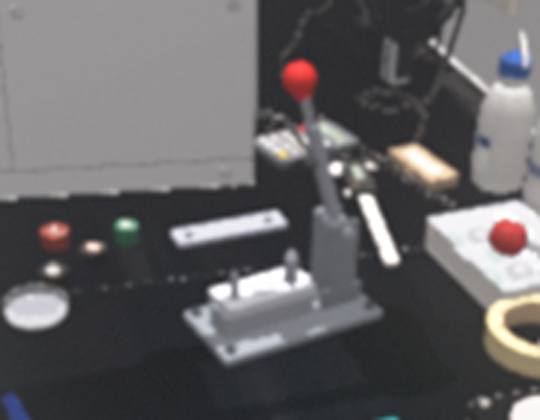

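The grip slackened or slipped: the ball is now at side-image pixel (340,126), so the bar is only part way up. I'll push it the rest of the way with closed fingers.

Run:
```python
from h import *
s,R=st()
a=cam('side'); o,v=ray(a,[[340,126]]); v=v[0]; u=np.array([np.cos(YAW),np.sin(YAW),0]);n=np.array([-u[1],u[0],0])
c=np.r_[CL,0]; k=((c-o)@n)/(v@n); X=o+k*v; x=(X-c)@u
print(X,x,X[2],'th',np.arctan2(X[2]-.092,.078-x),np.hypot(X[2]-.092,.078-x))
plan((c2w(.128,0,.3),103.9),(c2w(x-.045,0,.3),103.9),(c2w(x-.045,0,.235),103.9))
```

```text
t 4.3 p [0.6841 0.089  0.233 ] yawY 104.09 F [0.2 0.4 0.6] w 0.0003 g 0.0 q6 -1.79 tilt 0.02
[0.58713261 0.06452297 0.24490502] 0.028777738202472897 0.24490501974672363 th 1.2593581642002698 0.1606324254943884
t 4.3 p [0.6842 0.089  0.2331] yawY 104.08 F [-0.1 -0.4 -0.3] w -0.0002 g 0.0 q6 -1.79 tilt 0.03
[np.float64(0.001), np.float64(-0.0005), np.float64(-0.0837), np.float64(0.0015)]
[np.float64(0.1813), np.float64(0.0), np.float64(-0.0838), np.float64(0.0015)]
[np.float64(0.1813), np.float64(0.0), np.float64(-0.0025), np.float64(0.0015)]
```

Request:
{"name": "move_arm", "arguments": {"deltas": [[[0, 0, -0.084, 0, 1], [0, 0, -0.084, 0, 1], [0.1, 0, -0.084, 0, 1], [0.181, 0, -0.084, 0, 1], [0.181, 0, -0.084, 0, 1], [0.181, 0, -0.084, 0, 1], [0.181, 0, -0.084, 0, 1], [0.181, 0, -0.003, 0, 1], [0.181, 0, -0.003, 0, 1], [0.181, 0, -0.003, 0, 1]]]}}

```text
clock: 5.35
position: [0.5438, 0.0541, 0.2322]
ee_rot: [-0.002, -0.123, 0.992, 0.0]
contact_force: [0.3, 0.7, 0.1]
width: -0.0001
gripper_force: 0.0
```

Request:
{"name": "move_arm", "arguments": {"deltas": [[[-0.02, 0, 0, 0, 1], [-0.04, 0, -0.004, 0, 1], [-0.06, 0, -0.006, 0, 1], [-0.08, 0, -0.007, 0, 1], [-0.1, 0, -0.007, 0, 1], [-0.115, 0, -0.006, 0, 1], [-0.13, 0, -0.004, 0, 1], [-0.14, 0, 0, 0, 1], [-0.145, 0, 0, 0, 1], [-0.15, 0, 0, 0, 1], [-0.15, 0, 0, 0, 1]]]}}

```text
clock: 6.45
position: [0.659, 0.0827, 0.234]
ee_rot: [-0.002, -0.123, 0.992, -0.0]
contact_force: [-3.7, -2.4, -0.8]
width: 0.0
gripper_force: 2.1
```

Run:
```python
from h import *
s,R=st()
for q in (cam('side'),cam('scene')):
  u=np.array([np.cos(YAW),np.sin(YAW),0]);n=np.array([-u[1],u[0],0]);c=np.r_[CL,0]
  for k in blobs(red(q['im']),15,300):
    p,r=cv2.minEnclosingCircle(k); o,v=ray(q,[p]);v=v[0];X=o+((c-o)@n)/(v@n)*v;x=(X-c)@u
    print(q['n'],p,r,'th',np.arctan2(X[2]-.092,.078-x),np.hypot(X[2]-.092,.078-x))
```

```text
t 6.5 p [0.659  0.0827 0.234 ] yawY 104.09 F [-3.7 -2.4 -0.8] w 0.0 g 2.1 q6 -1.8 tilt 0.28
side (372.5, 118.5) 3.5356338024139404 th 1.8891508146737908 0.16389974841346613
scene (259.5, 312.5) 5.700977325439453 th -1.7855900221854295 0.872311277536816
scene (187.5, 146.0) 4.609872341156006 th -3.1276896472601194 0.3870825537130487
```

Request:
{"name": "move_arm", "arguments": {"deltas": [[[0, 0, 0, 0, 1], [0, 0, 0, 0, 1], [0.06, 0, 0, 0, 1], [0.12, 0, 0, 0, 0], [0.16, 0, 0.02, 0, -1], [0.16, 0, 0.02, 0, -1], [0.16, 0, 0.02, 0, -1], [0.16, 0, 0.02, 0, -1]]]}}

```text
clock: 7.35
position: [0.539, 0.0521, 0.2202]
ee_rot: [0.003, -0.123, 0.992, -0.0]
contact_force: [0.8, -0.6, 0.0]
width: 0.0725
gripper_force: 0.0
```

Run:
```python
from h import *
s,R=st();b=cam('wrist');np.savez('w1.npz',**b);save(b['im'],'w1',1.2)
print(proj(b,[c2w(.03,0,.076),c2w(-.03,0,.072),c2w(0,0,.046),c2w(-.06,0,.01)]).round(1))
```

```text
t 7.3 p [0.539  0.0521 0.2202] yawY 104.09 F [ 0.8 -0.6  0. ] w 0.0725 g 0.0 q6 -1.85 tilt 0.31
[[317.5 238.9]
 [317.7 171.1]
 [317.6 196.6]
 [317.7 128.3]]
```

View pics/w1.png

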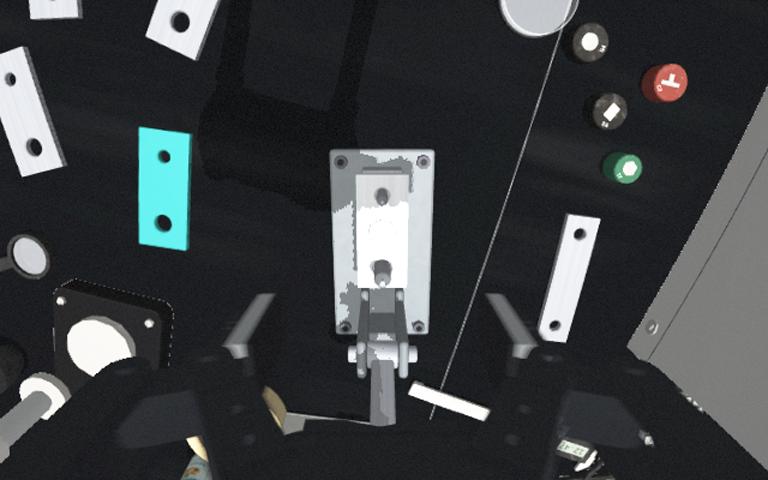

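The wrist view shows the cover on the pins at full-image (318,192), parallel to the tool, and the bar back behind the cheeks. The coupons are at left and top, and turquoise is at (136,157). Next I grip the cover.

Run:
```python
from h import *
b=dict(np.load('w1.npz'))
m=(b['im'].min(2)>225); m[:, :290]=0;m[:,350:]=0;m[:135]=0;m[250:]=0
K=max(blobs(m,300),key=cv2.contourArea);M=cv2.minAreaRect(K);bx=cv2.boxPoints(M);w=onz(b,bx,.044)
e=(w[:,:2]-CL)@np.array([[np.cos(YAW),-np.sin(YAW)],[np.sin(YAW),np.cos(YAW)]]);print(e.round(4))
plan((c2w(-.001,0,.1),103.92),(c2w(-.001,0,.028),103.92))
```

```text
[[-0.0278 -0.019 ]
 [-0.0278  0.0206]
 [ 0.0439  0.0221]
 [ 0.044  -0.0201]]
t 7.4 p [0.5389 0.0522 0.22  ] yawY 104.1 F [-0.  -0.4  0.3] w 0.079 g 0.0 q6 -1.85 tilt 0.26
[np.float64(-0.0243), np.float64(0.0006), np.float64(0.1501), np.float64(0.0015)]
[np.float64(-0.0239), np.float64(0.0006), np.float64(0.2401), np.float64(0.0015)]
```

Request:
{"name": "move_arm", "arguments": {"deltas": [[[-0.023, 0.001, 0.06, 0.0015, -1], [-0.023, 0.001, 0.12, 0.0015, -1], [-0.023, 0.001, 0.15, 0.0015, -1], [-0.023, 0.001, 0.2, 0.0015, -1], [-0.023, 0.001, 0.24, 0.0015, -1], [-0.023, 0.001, 0.24, 0.0015, -1], [-0.023, 0.001, 0.24, 0.0015, 1], [-0.023, 0.001, 0.24, 0.0015, 1], [-0.023, 0.001, 0.24, 0.0015, 1], [-0.023, 0.001, 0.24, 0.0015, 1], [-0.023, 0.001, 0.24, 0.0015, 1], [-0.023, 0.001, 0.24, 0.0015, 1]]], "squeeze": 40}}

```text
clock: 8.6
position: [0.5558, 0.0573, 0.029]
ee_rot: [0.002, -0.121, 0.993, -0.0]
contact_force: [0.4, -0.6, 6.7]
width: 0.0391
gripper_force: 41.0
```

Run:
```python
from h import *
plan((np.array([.42,.05,.12]),103.92),(np.array([.42,.05,-.001]),103.92))
```

```text
t 8.6 p [0.5558 0.0573 0.029 ] yawY 103.91 F [ 0.4 -0.6  6.7] w 0.0391 g 41.0 q6 -1.84 tilt 0.27
[np.float64(0.1665), np.float64(0.0319), np.float64(-0.1146), np.float64(-0.0001)]
[np.float64(0.1672), np.float64(0.032), np.float64(0.0367), np.float64(-0.0001)]
```

Request:
{"name": "move_arm", "arguments": {"deltas": [[[0, 0, -0.02, 0, 1], [0, 0, -0.06, 0, 1], [0, 0, -0.1, 0, 1], [0.06, 0.01, -0.11, 0, 1], [0.12, 0.025, -0.11, 0, 1], [0.167, 0.032, -0.1, 0, 1], [0.167, 0.032, -0.05, 0, 1], [0.167, 0.032, 0, 0, 1], [0.167, 0.032, 0.02, 0, 1], [0.167, 0.032, 0.02, 0, 1], [0.167, 0.032, 0.023, 0, 1], [0.167, 0.032, 0.023, 0, 1]]]}}

```text
clock: 9.8
position: [0.4193, 0.0499, 0.0094]
ee_rot: [0.001, -0.121, 0.993, -0.0]
contact_force: [0.0, -0.4, -1.1]
width: 0.039
gripper_force: 42.9
```

Request:
{"name": "move_arm", "arguments": {"deltas": [[[0, 0, 0.002, 0, 1], [0, 0, 0.004, 0, 1], [0, 0, 0.006, 0, 1], [0, 0, 0.006, 0, 1]]]}}

```text
clock: 10.2
position: [0.4192, 0.0499, 0.0066]
ee_rot: [0.001, -0.121, 0.993, -0.0]
contact_force: [-5.5, -0.5, 29.6]
width: 0.0392
gripper_force: 59.4
```

Request:
{"name": "move_arm", "arguments": {"deltas": [[[0, 0, -0.0015, 0, 1], [0, 0, -0.0015, 0, 1], [0, 0, -0.0015, 0, -0.3], [0, 0, -0.0015, 0, -0.3], [0, 0, -0.0015, 0, -0.3], [0, 0, -0.0015, 0, -0.3], [0, 0, -0.05, 0, -0.3], [0, 0, -0.11, 0, -0.3], [-0.06, -0.01, -0.16, 0, -0.3], [-0.11, -0.025, -0.16, 0, -0.3], [-0.1375, -0.026, -0.16, 0, -0.3], [-0.1375, -0.026, -0.16, 0, -0.3]]]}}

```text
clock: 11.4
position: [0.5344, 0.0563, 0.1322]
ee_rot: [0.002, -0.121, 0.993, -0.0]
contact_force: [-0.9, 0.1, 0.3]
width: 0.0555
gripper_force: 0.0
```

Run:
```python
from h import *
s,R=st();b=cam('wrist');np.savez('w2.npz',**b)
p=proj(b,[c2w(.03,0,.076),c2w(-.03,0,.072),c2w(.03,0,.034),c2w(-.03,0,.034)]);print(p.round(1))
save(b['im'][80:300,200:440],'w2',2.5)
```

```text
t 11.4 p [0.5344 0.0563 0.1322] yawY 103.91 F [-0.9  0.1  0.3] w 0.0555 g 0.0 q6 -1.84 tilt 0.27
[[309.9 299.2]
 [309.2 208.2]
 [311.  267.8]
 [310.4 191.2]]
```

View pics/w2.png

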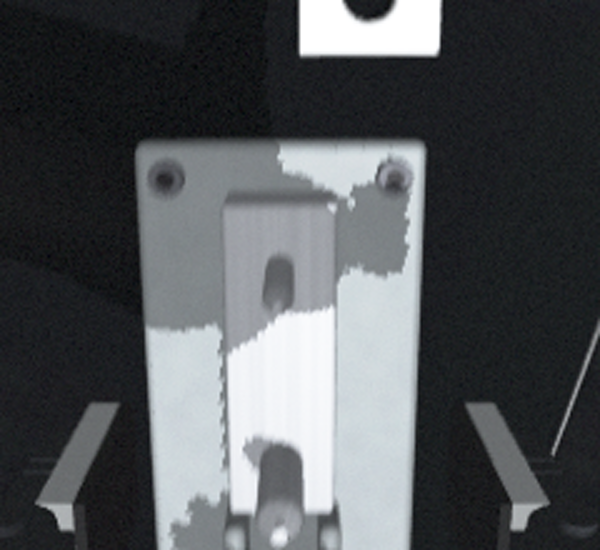

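The crop shows the thin pin, foot near (312,187) and tip near (311,203), and the thick pin, tip near (311,295). The cover is lying on the bench at the top. I'll read the profiles for sub-millimetre pin positions.

Run:
```python
from h import *
b=dict(np.load('w2.npz'));g=cv2.cvtColor(b['im'],cv2.COLOR_RGB2GRAY)
print('col311',[(r,int(g[r,308:315].mean())) for r in range(154,215,1)])
print('col311b',[(r,int(g[r,308:315].mean())) for r in range(252,312)])
for r in(164,187,192,196,200,270,280,290,296): print(r,g[r,284:342].tolist())
e=lambda x,z:proj(b,[c2w(x,0,z)])[0].round(1).tolist()
print(e(-.048,.034),e(.048,.034),e(-.062,.01),e(-.034,.034),e(-.03,.064),e(.0235,.034))
```

```text
col311 [(154, 127), (155, 120), (156, 112), (157, 105), (158, 97), (159, 97), (160, 103), (161, 120), (162, 135), (163, 149), (164, 159), (165, 162), (166, 163), (167, 164), (168, 164), (169, 163), (170, 163), (171, 163), (172, 163), (173, 163), (174, 163), (175, 163), (176, 163), (177, 163), (178, 163), (179, 162), (180, 157), (181, 146), (182, 130), (183, 113), (184, 100), (185, 97), (186, 96), (187, 96), (188, 95), (189, 96), (190, 96), (191, 98), (192, 97), (193, 100), (194, 102), (195, 106), (196, 109), (197, 111), (198, 114), (199, 116), (200, 122), (201, 128), (202, 131), (203, 136), (204, 151), (205, 174), (206, 200), (207, 215), (208, 227), (209, 237), (210, 243), (211, 247), (212, 247), (213, 246), (214, 246)]
col311b [(252, 243), (253, 242), (254, 237), (255, 222), (256, 195), (257, 155), (258, 118), (259, 99), (260, 96), (261, 96), (262, 95), (263, 96), (264, 96), (265, 96), (266, 97), (267, 96), (268, 96), (269, 97), (270, 97), (271, 98), (272, 97), (273, 98), (274, 98), (275, 97), (276, 96), (277, 100), (278, 105), (279, 111), (280, 122), (281, 132), (282, 142), (283, 1
[... 2332 characters left out ...]
, 208, 207, 209, 206, 210, 211]
290 [130, 129, 130, 130, 129, 124, 82, 91, 102, 104, 109, 105, 100, 90, 81, 94, 127, 126, 129, 135, 144, 148, 147, 147, 149, 151, 143, 156, 174, 181, 167, 163, 165, 167, 161, 157, 129, 128, 128, 128, 130, 132, 123, 85, 73, 95, 101, 107, 110, 108, 100, 115, 171, 205, 207, 205, 206, 205]
296 [128, 126, 124, 126, 128, 116, 139, 164, 179, 193, 194, 183, 166, 139, 93, 88, 125, 128, 128, 127, 130, 129, 133, 136, 180, 207, 225, 229, 225, 223, 200, 146, 137, 124, 128, 125, 127, 129, 125, 128, 128, 129, 120, 87, 125, 152, 176, 190, 192, 185, 168, 153, 158, 209, 209, 209, 207, 207]
[310.3, 166.0] [311.2, 288.6] [310.8, 141.2] [310.4, 185.6] [309.5, 204.1] [310.9, 260.0]
```

Pins sit about 2.7 mm nearer and 0.7 mm left of my first estimate, in agreement with the cover reading, so I update the clamp to (0.5564,0.0576). Now I view the coupons from above.

```bash
sed -i 's/^CL=.*;/CL=np.array([.5564,.0576]);/' h.py
python3 - <<'E'
from h import *
plan((np.array([.44,-.17,.24]),103.92))
E
```

```text
t 11.4 p [0.531  0.0562 0.1313] yawY 103.92 F [-0.6  0.2  0.7] w 0.0555 g 0.0 q6 -1.84 tilt 0.02
[np.float64(0.1785), np.float64(-0.2471), np.float64(-0.1359), np.float64(0.0)]
```

The arm was still settling at that picture, so I'll repeat it standing still.

Request:
{"name": "move_arm", "arguments": {"deltas": [[[0, 0, 0, 0, -0.3], [0, 0, 0, 0, -0.3], [0, 0, 0, 0, -0.3]]]}}

```text
clock: 11.75
position: [0.5287, 0.0562, 0.1315]
ee_rot: [-0.001, -0.121, 0.993, 0.0]
contact_force: [0.2, 0.4, 0.2]
width: 0.0552
gripper_force: 0.0
```

Run:
```python
from h import *
st();b=cam('wrist');st();g=cv2.cvtColor(b['im'],cv2.COLOR_RGB2GRAY).astype(float)
p=lambda x,z:proj(b,[c2w(x,0,z)])[0]
def cross(v,t,lo):  # falling crossing
    i=np.where((v[:-1]>=t)&(v[1:]<t))[0]; return [round(float(lo+k+(v[k]-t)/(v[k]-v[k+1])),1) for k in i]
for nm,x,r in(('thin',-.03,.004),('thick',.03,.0065)):
    q=p(x-r,.034);f=p(x,.044);c=int(round(q[0]));lo=int(q[1])-22
    v=g[lo:lo+40,c-2:c+3].mean(1);print(nm,'pred near edge',q.round(1),'obs rows',cross(v,(v[:12].mean()+95)/2,lo))
    row=int(round(f[1]))-3;l=int(f[0])-22;h=g[row,l:l+46];t=130 if nm=='thin' else 165
    print(' row',row,'pred col',f[0].round(1),'fall',cross(h,t,l),'rise',cross(-h,-t,l))
    print(' mm/px',30/abs(p(.03,.034)[1]-p(0,.034)[1]))
plan((np.array([.44,-.17,.24]),103.92))
```

```text
t 11.8 p [0.5287 0.0562 0.1315] yawY 103.91 F [0.2 0.4 0.2] w 0.0552 g 0.0 q6 -1.84 tilt 0.07
t 11.8 p [0.529  0.0562 0.1316] yawY 103.91 F [0.1 0.3 0.3] w 0.0559 g 0.0 q6 -1.84 tilt 0.04
thin pred near edge [309.4 190.6] obs rows [192.3]
 row 197 pred col 309.1 fall [303.4] rise [314.8]
 mm/px 0.8143578866803858
thick pred near edge [310.  264.7] obs rows [265.8]
 row 276 pred col 309.8 fall [288.4, 298.7] rise [289.4, 318.5]
 mm/px 0.8143578866803858
t 11.8 p [0.529  0.0562 0.1316] yawY 103.91 F [0.1 0.3 0.3] w 0.0559 g 0.0 q6 -1.84 tilt 0.04
[np.float64(0.176), np.float64(-0.2477), np.float64(-0.1354), np.float64(-0.0001)]
```

```bash
sed -i 's/^CL=.*;/CL=np.array([.5575,.0577]);/' h.py
```

Request:
{"name": "move_arm", "arguments": {"deltas": [[[0, 0, -0.06, 0, -0.3], [0.04, -0.06, -0.135, 0, -0.3], [0.08, -0.12, -0.135, 0, -0.3], [0.13, -0.18, -0.135, 0, -0.3], [0.176, -0.2477, -0.135, 0, -0.3], [0.176, -0.2477, -0.135, 0, -0.3], [0.176, -0.2477, -0.135, 0, -0.3], [0.176, -0.2477, -0.135, 0, -0.3], [0.176, -0.2477, -0.135, 0, -0.3], [0.176, -0.2477, -0.135, 0, -0.3], [0.176, -0.2477, -0.135, 0, -0.3]]]}}

```text
clock: 12.9
position: [0.4414, -0.1686, 0.2396]
ee_rot: [0.0, -0.122, 0.992, 0.0]
contact_force: [0.1, -0.1, 0.4]
width: 0.0554
gripper_force: 0.0
```

```bash
cat >> h.py <<'E'
def sheets(b,z=.006,thr=150):
    "bright low-saturation rectangles about 104x44 on height z, with hole centres"
    im=b['im'];g=cv2.cvtColor(im,cv2.COLOR_RGB2GRAY);m=(g>thr)&(im.max(2).astype(int)-im.min(2)<40)
    out=[]
    for k in blobs(m,800):
        M=cv2.minAreaRect(k);w=onz(b,cv2.boxPoints(M),z);L=np.sort(np.linalg.norm(w-np.roll(w,1,0),axis=1))
        if not(.03<L[0]<.06 and .085<L[3]<.125):continue
        f=np.zeros(g.shape,np.uint8);cv2.drawContours(f,[k],-1,1,-1)
        hs=sorted([h for h in blobs((f>0)&~m,15)],key=cv2.contourArea)[-2:]
        if len(hs)<2:print('holes?',w.mean(0).round(3));continue
        c=onz(b,[cv2.fitEllipse(h)[0] if len(h)>4 else h.mean((0,1)) for h in hs],z);d=c[1]-c[0]
        out.append((c.mean(0),np.degrees(np.arctan2(d[1],d[0])),c))
        print('rect mid',w.mean(0)[:2].round(4),'size',L.round(3),'holes mid',c.mean(0)[:2].round(4),'dist',np.linalg.norm(d).round(4),'yaw',out[-1][1].round(1),[cv2.contourArea(h) for h in hs],'px',np.round(M[0]))
    return out
E
python3 - <<'E'
from h import *
st();b=cam('wrist');st();sheets(b);save(b['im'],'w3',1.2)
E
```

```text
t 12.9 p [ 0.4414 -0.1686  0.2396] yawY 104.05 F [ 0.1 -0.1  0.4] w 0.0554 g 0.0 q6 -2.33 tilt 0.03
t 12.9 p [ 0.4414 -0.1687  0.2396] yawY 104.05 F [-0.1 -0.3  0.4] w 0.0556 g 0.0 q6 -2.33 tilt 0.02
holes? [0.557 0.236 0.006]
holes? [ 0.538 -0.272  0.006]
rect mid [0.4216 0.0529] size [0.041 0.044 0.098 0.1  ] holes mid [0.4213 0.0517] dist 0.0605 yaw 14.4 [48.5, 100.5] px [509. 193.]
rect mid [ 0.4083 -0.1312] size [0.044 0.047 0.104 0.106] holes mid [ 0.408 -0.132] dist 0.0599 yaw -12.7 [72.5, 145.0] px [359. 141.]
rect mid [ 0.4037 -0.2569] size [0.043 0.046 0.103 0.103] holes mid [ 0.4041 -0.2565] dist 0.0596 yaw 11.9 [87.0, 194.0] px [244. 108.]
```

View pics/w3.png

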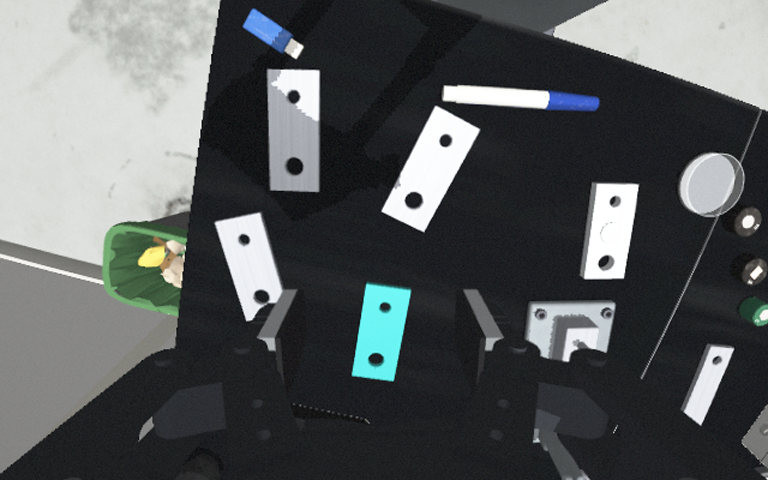

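Static wrist view in full-image pixels: coupons at (359,141), (244,108) and about (207,222). The cover lies at (509,193), turquoise at (318,277), and the pen is clear. I pick coupon C first, at (0.408,-0.132) with yaw -12.7°.

Run:
```python
from h import *
plan((np.array([.408,-.1318,.09]),77.3),(np.array([.408,-.1318,.0072]),77.3))
```

```text
t 12.9 p [ 0.4414 -0.1687  0.2396] yawY 104.05 F [-0.1 -0.3  0.4] w 0.0556 g 0.0 q6 -2.33 tilt 0.02
[np.float64(0.0293), np.float64(0.0548), np.float64(0.187), np.float64(0.2229)]
[np.float64(0.0293), np.float64(0.0548), np.float64(0.2905), np.float64(0.2229)]
```

Request:
{"name": "move_arm", "arguments": {"deltas": [[[0.0293, 0.0548, 0.06, 0.223, -0.5], [0.0293, 0.0548, 0.12, 0.223, -0.5], [0.0293, 0.0548, 0.187, 0.223, -0.5], [0.0293, 0.0548, 0.187, 0.223, -0.5], [0.0293, 0.0548, 0.23, 0.223, -0.5], [0.0293, 0.0548, 0.27, 0.223, -0.5], [0.0293, 0.0548, 0.288, 0.223, -0.5], [0.0293, 0.0548, 0.2905, 0.223, -0.5], [0.0293, 0.0548, 0.2905, 0.223, -0.5]]]}}

```text
clock: 13.85
position: [0.408, -0.1327, 0.0072]
ee_rot: [-0.0, 0.111, 0.994, 0.0]
contact_force: [-0.7, -0.2, 0.1]
width: 0.064
gripper_force: 0.0
```

Request:
{"name": "move_arm", "arguments": {"deltas": [[[0, 0, 0, 0, 1], [0, 0, 0, 0, 1], [0, 0, 0, 0, 1], [0, 0, 0, 0, 1], [0, 0, 0, 0, 1], [0, 0, 0, 0, 1]]], "squeeze": 60}}

```text
clock: 14.45
position: [0.4087, -0.1332, 0.0089]
ee_rot: [0.002, 0.112, 0.994, -0.0]
contact_force: [-0.1, 1.1, 4.7]
width: 0.0416
gripper_force: 59.8
```

Run:
```python
from h import *
plan((c2w(0,0,.12),103.92))
```

```text
t 14.4 p [ 0.4087 -0.1332  0.0089] yawY 77.13 F [-0.1  1.1  4.7] w 0.0416 g 59.8 q6 -1.82 tilt 0.18
[np.float64(-0.1286), np.float64(0.274), np.float64(-0.1385), np.float64(-0.2232)]
```

Request:
{"name": "move_arm", "arguments": {"deltas": [[[0, 0, -0.03, 0, 1], [0, 0, -0.08, 0, 1], [-0.03, 0.05, -0.138, 0, 1], [-0.06, 0.1, -0.138, -0.07, 1], [-0.09, 0.15, -0.138, -0.14, 1], [-0.11, 0.2, -0.138, -0.2, 1], [-0.12, 0.24, -0.138, -0.223, 1], [-0.1286, 0.274, -0.138, -0.223, 1], [-0.1286, 0.274, -0.138, -0.223, 1], [-0.1286, 0.274, -0.138, -0.223, 1], [-0.1286, 0.274, -0.138, -0.223, 1], [-0.1286, 0.274, -0.138, -0.223, 1]]]}}

```text
clock: 15.65
position: [0.5561, 0.0568, 0.1179]
ee_rot: [-0.0, -0.12, 0.993, -0.0]
contact_force: [-0.0, -0.2, -3.5]
width: 0.0413
gripper_force: 61.9
```

Request:
{"name": "move_arm", "arguments": {"deltas": [[[0, 0, 0, 0, 1], [0, 0, 0, 0, 1], [0, 0, 0, 0, 1]]]}}

```text
clock: 15.95
position: [0.5566, 0.0573, 0.1178]
ee_rot: [0.0, -0.121, 0.993, -0.0]
contact_force: [0.3, 0.1, -2.2]
width: 0.0407
gripper_force: 61.9
```

Run:
```python
from h import *
s,R=st();b=cam('wrist');st();np.savez('w4.npz',**b)
o=sheets(b,s['position'][2]-.003,90)
save(b['im'][120:380,180:460],'w4',2.1)
print(proj(b,[c2w(.03,0,.076),c2w(-.03,0,.072)]).round(1))
```

```text
t 15.9 p [0.5566 0.0573 0.1178] yawY 103.87 F [ 0.3  0.1 -2.2] w 0.0407 g 61.9 q6 -1.83 tilt 0.01
t 16.0 p [0.5567 0.0575 0.1178] yawY 103.88 F [ 0.3 -0.6 -2.6] w 0.0411 g 61.9 q6 -1.83 tilt 0.0
[[317.4 278.5]
 [317.2 175.4]]
```

View pics/w4.png

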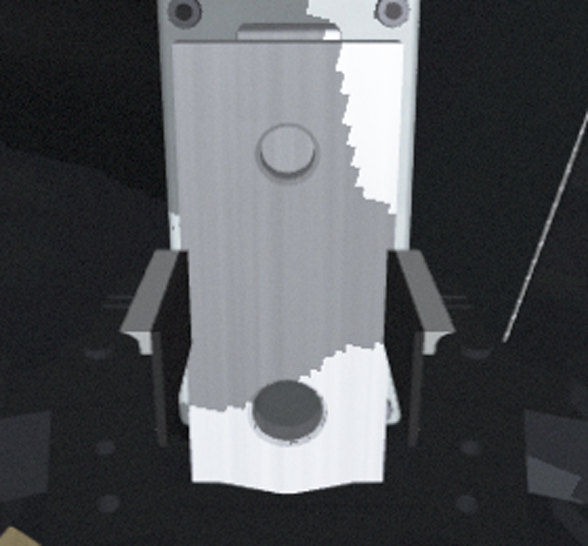

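The crop shows the held coupon square in the fingers, small hole centre at full-image (317.1,192.6) and large hole at (317.1,315.3). I'll convert these to clamp offsets.

```bash
cat >> h.py <<'E'
def w2c(p): 
    e=np.array(p)[...,:2]-CL;c,s=np.cos(YAW),np.sin(YAW);return e@np.array([[c,-s],[s,c]])
E
python3 - <<'E'
from h import *
b=dict(np.load('w4.npz'));g=cv2.cvtColor(b['im'],cv2.COLOR_RGB2GRAY).astype(int)
print('small col317',[(r,int(g[r,315:320].mean())) for r in list(range(174,185))+list(range(200,212))])
print('row193',[(c,int(g[192:195,c].mean())) for c in list(range(299,310))+list(range(325,336))])
print('big col317',[(r,int(g[r,315:320].mean())) for r in list(range(296,306))+list(range(324,336))])
print('row315',[(c,int(g[314:317,c].mean())) for c in list(range(296,306))+list(range(328,340))])
for z in(.113,.115,.117):
    w=onz(b,[[317.1,192.6],[317.1,315.3]],z);c=w2c(w);print(z,c.round(4),np.linalg.norm(w[0]-w[1]).round(4))
print(w2c(np.array([.5567,.0574])))
E
```

```text
small col317 [(174, 166), (175, 166), (176, 164), (177, 166), (178, 154), (179, 138), (180, 154), (181, 171), (182, 171), (183, 171), (184, 171), (200, 171), (201, 153), (202, 110), (203, 96), (204, 103), (205, 123), (206, 141), (207, 144), (208, 154), (209, 162), (210, 162), (211, 161)]
row193 [(299, 165), (300, 161), (301, 145), (302, 133), (303, 133), (304, 106), (305, 155), (306, 166), (307, 166), (308, 167), (309, 163), (325, 166), (326, 170), (327, 170), (328, 158), (329, 110), (330, 139), (331, 143), (332, 154), (333, 164), (334, 163), (335, 161)]
big col317 [(296, 158), (297, 158), (298, 157), (299, 158), (300, 146), (301, 99), (302, 82), (303, 82), (304, 83), (305, 83), (324, 98), (325, 97), (326, 96), (327, 96), (328, 95), (329, 119), (330, 172), (331, 190), (332, 210), (333, 238), (334, 237), (335, 237)]
row315 [(296, 222), (297, 232), (298, 213), (299, 210), (300, 124), (301, 88), (302, 83), (303, 81), (304, 82), (305, 83), (328, 83), (329, 84), (330, 84), (331, 89), (332, 94), (333, 125), (334, 195), (335, 192), (336, 235), (337, 238), (338, 239), (339, 239)]
0.113 [[-0.0318 -0.0001]
 [ 0.0287 -0.0002]] 0.0605
0.115 [[-0.0323 -0.0001]
 [ 0.0273 -0.0002]] 0.0596
0.117 [[-0.0329 -0.0001]
 [ 0.0259 -0.0002]] 0.0587
[-8.48676115e-04 -9.87362727e-05]
```

Request:
{"name": "move_arm", "arguments": {"deltas": [[[-0.0025, 0, 0, 0, 1], [-0.0025, 0, 0.02, 0, 1], [-0.0025, 0, 0.034, 0, 1], [-0.0025, 0, 0.042, 0, 1], [-0.0025, 0, 0.05, 0, 1], [-0.0025, 0, 0.056, 0, 1], [-0.0025, 0, 0.062, 0, 1], [-0.0025, 0, 0.062, 0, 1]]]}}

```text
clock: 16.8
position: [0.5583, 0.0582, 0.0676]
ee_rot: [-0.0, -0.121, 0.993, 0.0]
contact_force: [0.8, 0.4, -2.5]
width: 0.0412
gripper_force: 61.8
```

Request:
{"name": "move_arm", "arguments": {"deltas": [[[0, 0, 0.01, 0, 1], [0, 0, 0.018, 0, 1], [0, 0, 0.024, 0, 1], [0, 0, 0.028, 0, 1], [0, 0, 0.028, 0, 1]]]}}

```text
clock: 17.3
position: [0.5583, 0.0582, 0.0451]
ee_rot: [-0.001, -0.121, 0.993, 0.0]
contact_force: [-0.5, -0.4, -3.1]
width: 0.0414
gripper_force: 61.8
```

Request:
{"name": "move_arm", "arguments": {"deltas": [[[0, 0, 0.0015, 0, 1], [0, 0, 0.0015, 0, -0.5], [0, 0, 0.0015, 0, -0.5], [0, 0, 0.0015, 0, -0.5], [0, 0, 0.0015, 0, -0.5], [0, 0, -0.05, 0, -0.5], [0, 0, -0.1, 0, -0.5], [0, 0, -0.13, 0, -0.5], [0, 0, -0.13, 0, -0.5]]]}}

```text
clock: 18.2
position: [0.5615, 0.0582, 0.154]
ee_rot: [0.005, -0.121, 0.993, -0.001]
contact_force: [1.5, 0.0, -0.1]
width: 0.064
gripper_force: 0.0
```

Run:
```python
from h import *
st();b=cam('wrist');w=onz(b,[[317,200]],.04)
im=b['im'];g=cv2.cvtColor(im,cv2.COLOR_RGB2GRAY)
save(im[60:320,200:440],'w5',2)
q=proj(b,[c2w(x,y,.04) for x,y in((-.052,-.022),(-.052,.022),(.052,.022),(.052,-.022))]);print(q.round(1))
plan((np.array([.404,-.2565,.12]),101.9),(np.array([.404,-.2565,.0072]),101.9))
```

```text
t 18.2 p [0.5615 0.0582 0.154 ] yawY 103.91 F [ 1.5  0.  -0.1] w 0.064 g 0.0 q6 -1.83 tilt 0.53
[[286.8 116.1]
 [348.9 116. ]
 [345.7 250.2]
 [290.2 250.2]]
t 18.2 p [0.5599 0.0582 0.1518] yawY 103.91 F [0.2 0.8 0.3] w 0.064 g 0.0 q6 -1.83 tilt 0.27
[np.float64(0.284), np.float64(-0.335), np.float64(0.0388), np.float64(0.0168)]
[np.float64(0.2846), np.float64(-0.3348), np.float64(0.1798), np.float64(0.0168)]
```

View pics/w5.png

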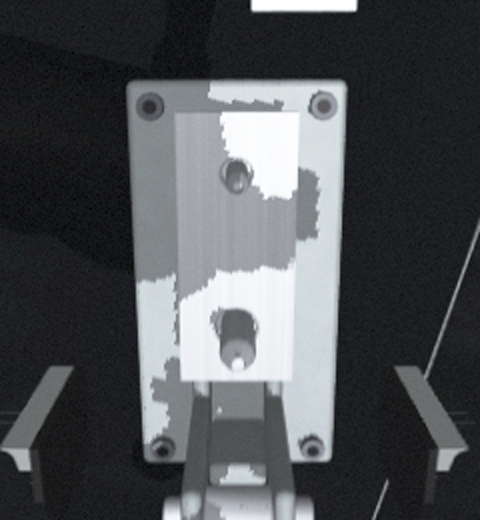

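The crop shows coupon C flat on the pedestal with both pins through it. On to coupon A, re-measuring from above first.

Request:
{"name": "move_arm", "arguments": {"deltas": [[[0.04, -0.04, -0.06, 0, -0.5], [0.08, -0.09, -0.06, 0, -0.5], [0.12, -0.14, -0.06, 0, -0.5], [0.16, -0.19, -0.06, 0, -0.5], [0.2, -0.24, -0.06, 0.017, -0.5], [0.24, -0.29, -0.06, 0.017, -0.5], [0.27, -0.325, -0.06, 0.017, -0.5], [0.27, -0.325, -0.06, 0.017, -0.5], [0.27, -0.325, -0.06, 0.017, -0.5], [0.27, -0.325, -0.06, 0.017, -0.5], [0.27, -0.325, -0.06, 0.017, -0.5], [0.27, -0.325, -0.06, 0.017, -0.5]]]}}

```text
clock: 19.45
position: [0.412, -0.2446, 0.1975]
ee_rot: [-0.0, -0.105, 0.995, 0.0]
contact_force: [-0.3, -0.4, 0.4]
width: 0.0639
gripper_force: 0.0
```

Run:
```python
from h import *
st();b=cam('wrist');st();np.savez('w6.npz',**b);o=sheets(b,.006,100)
plan((np.array([.404,-.2565,.08]),101.9),(np.array([.404,-.2565,.0072]),101.9))
```

```text
t 19.4 p [ 0.412  -0.2446  0.1975] yawY 102.01 F [-0.3 -0.4  0.4] w 0.0639 g 0.0 q6 -2.46 tilt 0.04
t 19.5 p [ 0.412  -0.2449  0.1976] yawY 102.0 F [-0.5 -0.2 -0. ] w 0.0639 g 0.0 q6 -2.46 tilt 0.02
holes? [0.508 0.071 0.006]
holes? [0.422 0.051 0.006]
rect mid [ 0.4043 -0.2565] size [0.043 0.047 0.104 0.104] holes mid [ 0.4035 -0.2563] dist 0.0596 yaw 11.8 [92.0, 148.0] px [306. 160.]
t 19.5 p [ 0.412  -0.2449  0.1976] yawY 102.0 F [-0.5 -0.2 -0. ] w 0.0639 g 0.0 q6 -2.46 tilt 0.02
[np.float64(0.0129), np.float64(-0.0122), np.float64(0.147), np.float64(0.0009)]
[np.float64(0.0129), np.float64(-0.0122), np.float64(0.238), np.float64(0.0009)]
```

Request:
{"name": "move_arm", "arguments": {"deltas": [[[0.013, -0.012, 0.06, 0, -0.5], [0.013, -0.012, 0.12, 0, -0.5], [0.013, -0.012, 0.18, 0, -0.5], [0.013, -0.012, 0.22, 0, -0.5], [0.013, -0.012, 0.238, 0, -0.5], [0.013, -0.012, 0.238, 0, -0.5], [0.013, -0.012, 0.238, 0, -0.5], [0.013, -0.012, 0.238, 0, 1], [0.013, -0.012, 0.238, 0, 1], [0.013, -0.012, 0.238, 0, 1], [0.013, -0.012, 0.238, 0, 1], [0.013, -0.012, 0.238, 0, 1]]]}}

```text
clock: 20.7
position: [0.4042, -0.2578, 0.0092]
ee_rot: [0.001, -0.103, 0.995, -0.001]
contact_force: [-0.0, 1.9, 5.5]
width: 0.041
gripper_force: 59.8
```

Run:
```python
from h import *
plan((c2w(0.002,0,.12),103.92))
```

```text
t 20.7 p [ 0.4042 -0.2578  0.0092] yawY 101.86 F [-0.   1.9  5.5] w 0.041 g 59.8 q6 -2.49 tilt 0.17
[np.float64(-0.2714), np.float64(0.3464), np.float64(-0.1386), np.float64(-0.0172)]
```

Request:
{"name": "move_arm", "arguments": {"deltas": [[[0, 0, -0.03, 0, 1], [0, 0, -0.08, 0, 1], [-0.02, 0.03, -0.138, 0, 1], [-0.06, 0.07, -0.138, 0, 1], [-0.1, 0.12, -0.138, 0, 1], [-0.14, 0.17, -0.138, 0, 1], [-0.18, 0.22, -0.138, 0, 1], [-0.22, 0.27, -0.138, -0.017, 1], [-0.25, 0.315, -0.138, -0.017, 1], [-0.2714, 0.3464, -0.138, -0.017, 1], [-0.2714, 0.3464, -0.138, -0.017, 1], [-0.2714, 0.3464, -0.138, -0.017, 1]]]}}

```text
clock: 21.9
position: [0.5585, 0.0588, 0.1182]
ee_rot: [0.0, -0.122, 0.993, -0.0]
contact_force: [-0.4, -1.0, -1.9]
width: 0.0411
gripper_force: 61.5
```

Request:
{"name": "move_arm", "arguments": {"deltas": [[[0, 0, 0, 0, 1], [0, 0, 0, 0, 1], [0, 0, 0, 0, 1], [0, 0, 0, 0, 1]]]}}

```text
clock: 22.3
position: [0.5586, 0.0574, 0.1178]
ee_rot: [0.0, -0.12, 0.993, -0.0]
contact_force: [0.1, 0.1, -2.8]
width: 0.0412
gripper_force: 61.5
```

```bash
cat >> h.py <<'E'
def held(b,tz,dz=.004,guess=((317,192.6),(317,315.3)),name=None):
    "hole rims of the held sheet by local dark/rim ellipse: edge points along radial lines"
    g=cv2.GaussianBlur(cv2.cvtColor(b['im'],cv2.COLOR_RGB2GRAY),(3,3),0).astype(float);cs=[]
    for (u,v),r0 in zip(guess,(14.5,17.5)):
        pts=[]
        for a in np.radians(np.arange(0,360,6)):
            rr=np.arange(r0+6,r0-7,-.25);x=u+rr*np.cos(a);y=v+rr*np.sin(a)
            q=cv2.remap(g.astype(np.float32),x.astype(np.float32)[None],y.astype(np.float32)[None],cv2.INTER_LINEAR)[0]
            k=np.argmax(q[:-4]-q[4:]>14)
            if (q[:-4]-q[4:]>14).any(): pts.append((x[k+2],y[k+2]))
        e=cv2.fitEllipse(np.array(pts,np.float32));cs.append(e[0]);print(len(pts),np.round(e[0],1),np.round(e[1],1))
    w=onz(b,cs,tz-dz);c=w2c(w);print(c.round(4),'d',np.linalg.norm(w[0]-w[1]).round(4),'mid',c.mean(0).round(4),'yaw',np.degrees(np.arctan2(*(c[1]-c[0])[::-1])).round(2))
E
python3 - <<'E'
from h import *
held(dict(np.load('w4.npz')),.1178)
s,R=st();b=cam('wrist');st();np.savez('w7.npz',**b);held(b,s['position'][2])
save(b['im'][120:380,180:460],'w7',2.1)
E
```

```text
25 [315.9 191.6] [26.9 29.1]
60 [317.1 315.8] [32.8 38.4]
[[-0.0324 -0.0006]
 [ 0.0284 -0.0002]] d 0.0608 mid [-0.002  -0.0004] yaw 0.35
t 22.3 p [0.5586 0.0574 0.1178] yawY 103.83 F [ 0.1  0.1 -2.8] w 0.0412 g 61.5 q6 -1.83 tilt 0.01
t 22.4 p [0.5587 0.0576 0.1178] yawY 103.85 F [ 0.7 -0.2 -1.9] w 0.0411 g 61.5 q6 -1.83 tilt 0.01
20 [316.6 197.8] [20.  25.8]
60 [317.  317.7] [33.  37.9]
[[-0.0278 -0.0006]
 [ 0.0314 -0.0006]] d 0.0592 mid [ 0.0018 -0.0006] yaw 0.03
```

View pics/w7.png

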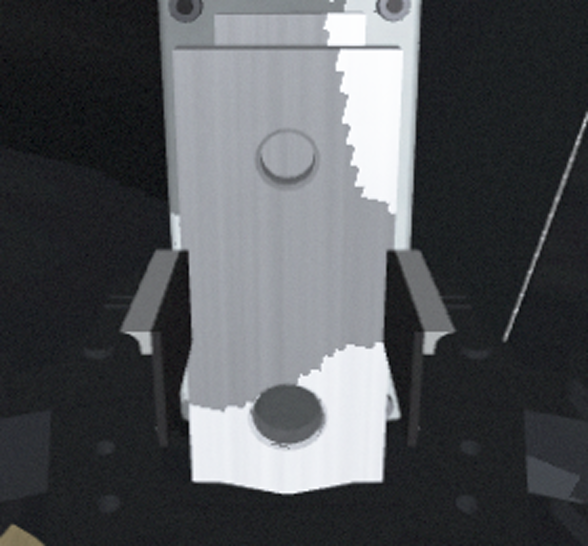

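Holes are at (317,195) and (317,317.7), so the coupon sits +0.9 mm in x and -0.5 mm in y. I'll correct that and thread it.

Request:
{"name": "move_arm", "arguments": {"deltas": [[[0.0011, 0.0006, 0, 0, 1], [0.0011, 0.0006, 0.02, 0, 1], [0.0011, 0.0006, 0.034, 0, 1], [0.0011, 0.0006, 0.042, 0, 1], [0.0011, 0.0006, 0.05, 0, 1], [0.0011, 0.0006, 0.056, 0, 1], [0.0011, 0.0006, 0.062, 0, 1], [0.0011, 0.0006, 0.07, 0, 1], [0.0011, 0.0006, 0.076, 0, 1], [0.0011, 0.0006, 0.081, 0, 1], [0.0011, 0.0006, 0.083, 0, 1], [0.0011, 0.0006, 0.083, 0, 1]]]}}

```text
clock: 23.55
position: [0.5577, 0.0585, 0.0511]
ee_rot: [-0.0, -0.121, 0.993, 0.0]
contact_force: [0.1, 0.2, -1.9]
width: 0.0409
gripper_force: 61.5
```

Request:
{"name": "move_arm", "arguments": {"deltas": [[[0, 0, 0.001, 0, 1], [0, 0, 0.001, 0, -0.5], [0, 0, 0.001, 0, -0.5], [0, 0, 0.001, 0, -0.5], [0, 0, 0.001, 0, -0.5], [0, 0, -0.05, 0, -0.5], [0, 0, -0.1, 0, -0.5], [0, 0, -0.15, 0, -0.5], [0.03, -0.05, -0.186, 0, -0.5], [0.06, -0.1, -0.186, 0, -0.5], [0.09, -0.15, -0.186, 0, -0.5], [0.12, -0.2, -0.186, 0, -0.5]]]}}

```text
clock: 24.75
position: [0.5025, -0.1213, 0.2009]
ee_rot: [0.001, -0.121, 0.993, -0.0]
contact_force: [1.1, -0.4, 0.9]
width: 0.0639
gripper_force: 0.0
```

Request:
{"name": "move_arm", "arguments": {"deltas": [[[0.04, -0.06, 0, 0, -0.5], [0.086, -0.121, 0, 0, -0.5], [0.086, -0.121, 0, 0, -0.5], [0.086, -0.121, 0, 0, -0.5], [0.086, -0.121, 0, 0, -0.5], [0.086, -0.121, 0, 0, -0.5]]]}}

```text
clock: 25.35
position: [0.4599, -0.2292, 0.2001]
ee_rot: [0.0, -0.122, 0.993, 0.0]
contact_force: [0.1, 0.4, -0.0]
width: 0.0639
gripper_force: 0.0
```

Run:
```python
from h import *
st();b=cam('wrist');st();np.savez('w8.npz',**b);o=sheets(b,.006,100)
save(b['im'],'w8',1)
```

```text
t 25.4 p [ 0.4599 -0.2292  0.2001] yawY 103.97 F [ 0.1  0.4 -0. ] w 0.0639 g 0.0 q6 -2.41 tilt 0.05
t 25.4 p [ 0.46   -0.2291  0.2001] yawY 104.0 F [-0.1  0.5 -0. ] w 0.0642 g 0.0 q6 -2.41 tilt 0.04
rect mid [ 0.5398 -0.2715] size [0.045 0.049 0.107 0.109] holes mid [ 0.5384 -0.2706] dist 0.0597 yaw 25.3 [56.5, 112.0] px [258. 233.]
holes? [0.422 0.051 0.006]
```

View pics/w8.png

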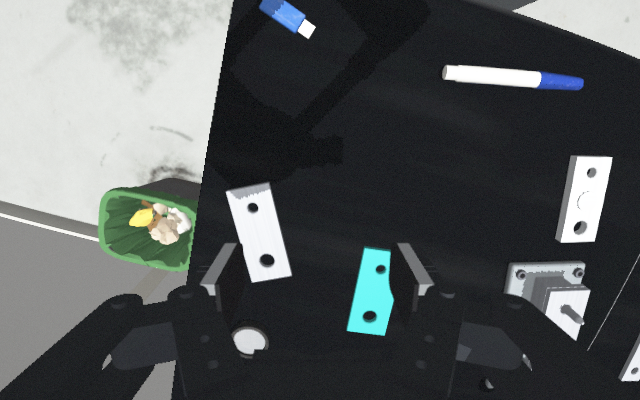

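Coupon B is at (258,233), i.e. (0.5385,-0.271) with yaw 25.3°, and the turquoise piece is well clear. I'll grip it at tool yaw 113° to stay inside the last joint's range, and the pads will align it.

Run:
```python
from h import *
plan((np.array([.5387,-.271,.08]),113),(np.array([.5387,-.271,.0072]),113))
```

```text
t 25.4 p [ 0.46   -0.2291  0.2001] yawY 104.0 F [-0.1  0.5 -0. ] w 0.0642 g 0.0 q6 -2.41 tilt 0.04
[np.float64(-0.0827), np.float64(-0.0747), np.float64(0.1501), np.float64(-0.075)]
[np.float64(-0.0827), np.float64(-0.0747), np.float64(0.2411), np.float64(-0.075)]
```

Request:
{"name": "move_arm", "arguments": {"deltas": [[[-0.03, -0.03, 0.04, -0.04, -0.6], [-0.06, -0.055, 0.09, -0.075, -0.6], [-0.0827, -0.0747, 0.14, -0.075, -0.6], [-0.0827, -0.0747, 0.15, -0.075, -0.6], [-0.0827, -0.0747, 0.18, -0.075, -0.6], [-0.0827, -0.0747, 0.2, -0.075, -0.6], [-0.0827, -0.0747, 0.2, -0.075, -0.6]]]}}

```text
clock: 26.1
position: [0.5367, -0.2701, 0.0386]
ee_rot: [-0.002, -0.199, 0.98, 0.002]
contact_force: [-0.5, 0.5, 0.7]
width: 0.0684
gripper_force: 0.0
```

Run:
```python
from h import *
plan((np.array([.5387,-.271,.0072]),113))
```

```text
t 26.1 p [ 0.5367 -0.2701  0.0386] yawY 113.0 F [-0.5  0.5  0.7] w 0.0684 g 0.0 q6 -2.55 tilt 0.29
[np.float64(-0.002), np.float64(-0.0021), np.float64(0.0392), np.float64(0.0)]
```

Request:
{"name": "move_arm", "arguments": {"deltas": [[[0, 0, 0.02, 0, -0.6], [0, 0, 0.035, 0, -0.6], [0, 0, 0.041, 0, -0.6], [0, 0, 0.041, 0, -0.6], [0, 0, 0.041, 0, 1], [0, 0, 0.041, 0, 1], [0, 0, 0.041, 0, 1], [0, 0, 0.041, 0, 1], [0, 0, 0.041, 0, 1], [0, 0, 0.041, 0, 1]]]}}

```text
clock: 27.1
position: [0.5385, -0.2725, 0.0087]
ee_rot: [0.001, -0.199, 0.98, -0.0]
contact_force: [0.4, 1.3, 5.4]
width: 0.0412
gripper_force: 59.9
```

Run:
```python
from h import *
plan((c2w(0.001,0,.125),103.92))
```

```text
t 27.1 p [ 0.5385 -0.2725  0.0087] yawY 112.91 F [0.4 1.3 5.4] w 0.0412 g 59.9 q6 -2.55 tilt 0.07
[np.float64(-0.184), np.float64(0.3707), np.float64(-0.1455), np.float64(0.0749)]
```

Request:
{"name": "move_arm", "arguments": {"deltas": [[[0, 0, -0.03, 0, 1], [0.02, 0, -0.07, 0, 1], [0.04, 0.04, -0.1, 0, 1], [0.02, 0.09, -0.145, 0.02, 1], [-0.02, 0.14, -0.145, 0.04, 1], [-0.06, 0.19, -0.145, 0.06, 1], [-0.1, 0.24, -0.145, 0.075, 1], [-0.13, 0.29, -0.145, 0.075, 1], [-0.16, 0.34, -0.145, 0.075, 1], [-0.184, 0.371, -0.145, 0.075, 1], [-0.184, 0.371, -0.145, 0.075, 1], [-0.184, 0.371, -0.145, 0.075, 1]]]}}

```text
clock: 28.3
position: [0.5579, 0.0587, 0.1232]
ee_rot: [-0.0, -0.122, 0.993, -0.0]
contact_force: [0.2, -0.3, -2.0]
width: 0.0411
gripper_force: 61.5
```

Request:
{"name": "move_arm", "arguments": {"deltas": [[[0, 0, 0, 0, 1], [0, 0, 0, 0, 1], [0, 0, 0, 0, 1], [0, 0, 0, 0, 1]]]}}

```text
clock: 28.7
position: [0.5581, 0.0573, 0.1233]
ee_rot: [0.0, -0.12, 0.993, -0.0]
contact_force: [-0.7, 0.3, -2.7]
width: 0.0412
gripper_force: 61.5
```

Run:
```python
from h import *
s,R=st();b=cam('wrist');st();np.savez('w9.npz',**b);held(b,s['position'][2])
g=cv2.cvtColor(b['im'],cv2.COLOR_RGB2GRAY).astype(int)
print('small col317',[(r,int(g[r,315:320].mean())) for r in range(172,216)])
print('row195',[(c,int(g[194:197,c].mean())) for c in list(range(297,310))+list(range(325,338))])
```

```text
t 28.7 p [0.5581 0.0573 0.1233] yawY 103.83 F [-0.7  0.3 -2.7] w 0.0412 g 61.5 q6 -1.83 tilt 0.0
t 28.8 p [0.5582 0.0575 0.1234] yawY 103.84 F [-1.   0.6 -2.2] w 0.0411 g 61.5 q6 -1.83 tilt 0.0
18 [314.6 198.5] [25.5 27.3]
52 [319.  320.6] [32.6 37.9]
[[-0.0279 -0.0015]
 [ 0.0325  0.0003]] d 0.0605 mid [ 0.0023 -0.0006] yaw 1.69
small col317 [(172, 166), (173, 166), (174, 166), (175, 166), (176, 167), (177, 165), (178, 166), (179, 165), (180, 166), (181, 165), (182, 165), (183, 165), (184, 159), (185, 143), (186, 146), (187, 158), (188, 161), (189, 161), (190, 162), (191, 162), (192, 163), (193, 161), (194, 161), (195, 162), (196, 163), (197, 161), (198, 161), (199, 162), (200, 162), (201, 161), (202, 161), (203, 160), (204, 161), (205, 161), (206, 154), (207, 127), (208, 98), (209, 98), (210, 110), (211, 132), (212, 142), (213, 147), (214, 157), (215, 162)]
row195 [(297, 165), (298, 162), (299, 157), (300, 141), (301, 133), (302, 140), (303, 162), (304, 163), (305, 166), (306, 167), (307, 166), (308, 161), (309, 164), (325, 165), (326, 164), (327, 149), (328, 143), (329, 145), (330, 166), (331, 166), (332, 164), (333, 163), (334, 162), (335, 159), (336, 158), (337, 161)]
```

Coupon B is 2.1 mm forward and turned 1.7° in the hand. I'll correct both and thread it.

Request:
{"name": "move_arm", "arguments": {"deltas": [[[0.0026, 0.0007, 0, 0.0146, 1], [0.0026, 0.0007, 0.02, 0.0146, 1], [0.0026, 0.0007, 0.035, 0.0146, 1], [0.0026, 0.0007, 0.044, 0.0146, 1], [0.0026, 0.0007, 0.052, 0.0146, 1], [0.0026, 0.0007, 0.06, 0.0146, 1], [0.0026, 0.0007, 0.066, 0.0146, 1], [0.0026, 0.0007, 0.072, 0.0146, 1], [0.0026, 0.0007, 0.077, 0.0146, 1], [0.0026, 0.0007, 0.08, 0.0146, 1], [0.0026, 0.0007, 0.082, 0.0146, 1], [0.0026, 0.0007, 0.082, 0.0146, 1]]]}}

```text
clock: 29.95
position: [0.556, 0.0583, 0.0576]
ee_rot: [-0.0, -0.106, 0.994, 0.0]
contact_force: [-0.7, -0.6, -3.0]
width: 0.0411
gripper_force: 61.5
```

Request:
{"name": "move_arm", "arguments": {"deltas": [[[0, 0, 0.0015, 0, 1], [0, 0, 0.0015, 0, -0.5], [0, 0, 0.0015, 0, -0.5], [0, 0, 0.0015, 0, -0.5], [0, 0, 0.0015, 0, -0.5], [0, 0, -0.05, 0, -0.5], [0, 0, -0.1, 0, -0.5], [0.05, 0.01, -0.15, -0.0146, -0.5], [0.1, 0.024, -0.178, -0.0146, -0.5], [0.13, 0.024, -0.178, -0.0146, -0.5], [0.13, 0.024, -0.178, -0.0146, -0.5], [0.13, 0.024, -0.178, -0.0146, -0.5]]]}}

```text
clock: 31.15
position: [0.4505, 0.0551, 0.2007]
ee_rot: [0.001, -0.121, 0.993, -0.0]
contact_force: [0.0, -0.8, -0.1]
width: 0.0638
gripper_force: 0.0
```

Request:
{"name": "move_arm", "arguments": {"deltas": [[[0, 0, 0, 0, -0.5], [0, 0, 0, 0, -0.5], [0, 0, 0, 0, -0.5]]]}}

```text
clock: 31.45
position: [0.451, 0.0551, 0.1995]
ee_rot: [-0.0, -0.121, 0.993, 0.0]
contact_force: [-0.8, -0.3, -0.0]
width: 0.0638
gripper_force: 0.0
```

Run:
```python
from h import *
st();b=cam('wrist');st();o=sheets(b,.010,120)
im=b['im'];save(im[100:400,180:460],'w10',2)
print(proj(b,[c2w(x,y,.052) for x,y in((-.052,-.022),(-.052,.022),(.052,.022),(.052,-.022))]).round(1))
q=cam('side');save(q['im'][150:230,270:390],'s10',5)
```

```text
t 31.4 p [0.451  0.0551 0.1995] yawY 103.91 F [-0.8 -0.3 -0. ] w 0.0638 g 0.0 q6 -1.85 tilt 0.05
t 31.5 p [0.4509 0.0551 0.1995] yawY 103.91 F [-0.1 -0.1  0. ] w 0.0641 g 0.0 q6 -1.85 tilt 0.05
rect mid [0.4205 0.0497] size [0.04  0.043 0.093 0.093] holes mid [0.42   0.0497] dist 0.0592 yaw 14.2 [87.0, 158.5] px [319. 138.]
[[266.3 239.6]
 [315.7 239.6]
 [316.  337. ]
 [271.4 336.9]]
```

View pics/w10.png

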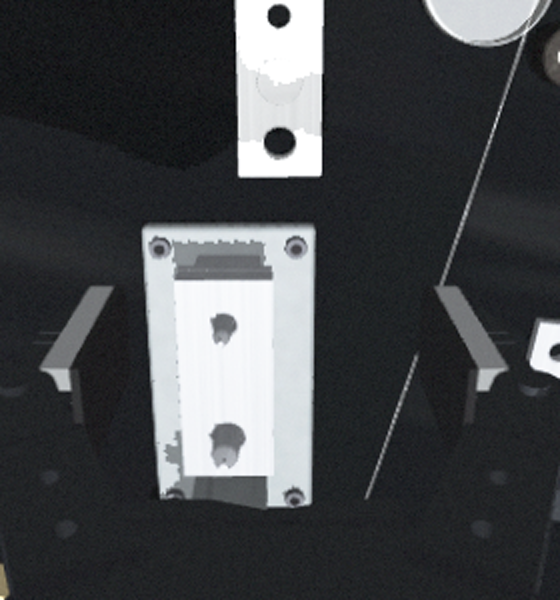

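View pics/s10.png

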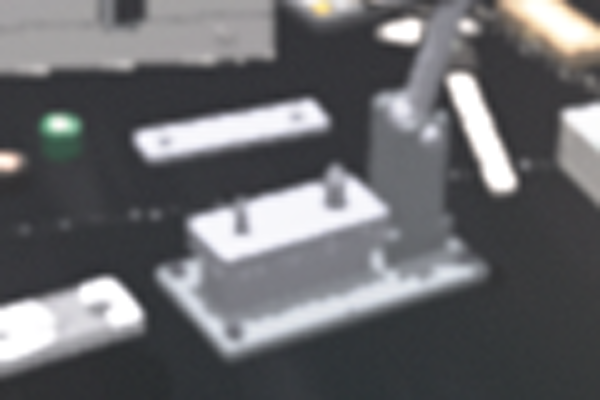

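The stack of three lies flat with both pins through it, and the cover is at (0.420,0.0497) with yaw 14.2°. Next I pick the cover up.

Run:
```python
from h import *
plan((np.array([.4202,.0497,.0075]),104.2))
```

```text
t 31.6 p [0.4508 0.0551 0.1996] yawY 103.91 F [0.7 0.5 0.3] w 0.0642 g 0.0 q6 -1.85 tilt 0.05
[np.float64(0.0385), np.float64(0.0025), np.float64(0.2402), np.float64(-0.0024)]
```

Request:
{"name": "move_arm", "arguments": {"deltas": [[[0.0385, 0.0025, 0.06, 0, -0.5], [0.0385, 0.0025, 0.12, 0, -0.5], [0.0385, 0.0025, 0.18, 0, -0.5], [0.0385, 0.0025, 0.22, 0, -0.5], [0.0385, 0.0025, 0.24, 0, -0.5], [0.0385, 0.0025, 0.24, 0, -0.5], [0.0385, 0.0025, 0.24, 0, -0.5], [0.0385, 0.0025, 0.24, 0, 1], [0.0385, 0.0025, 0.24, 0, 1], [0.0385, 0.0025, 0.24, 0, 1], [0.0385, 0.0025, 0.24, 0, 1], [0.0385, 0.0025, 0.24, 0, 1]]]}}

```text
clock: 32.75
position: [0.4213, 0.0496, 0.0097]
ee_rot: [0.002, -0.121, 0.993, -0.0]
contact_force: [-1.4, 0.3, 5.6]
width: 0.0376
gripper_force: 60.2
```

Run:
```python
from h import *
plan((c2w(0.001,0,.118),103.92))
```

```text
t 32.8 p [0.4213 0.0496 0.0097] yawY 103.92 F [-1.4  0.3  5.6] w 0.0376 g 60.2 q6 -1.86 tilt 0.22
[np.float64(-0.1694), np.float64(-0.0313), np.float64(-0.1347), np.float64(0.0)]
```

Request:
{"name": "move_arm", "arguments": {"deltas": [[[0, 0, -0.04, 0, 1], [0, 0, -0.09, 0, 1], [0, 0, -0.134, 0, 1], [-0.05, -0.01, -0.134, 0, 1], [-0.1, -0.02, -0.134, 0, 1], [-0.14, -0.031, -0.134, 0, 1], [-0.169, -0.031, -0.134, 0, 1], [-0.169, -0.031, -0.134, 0, 1], [-0.169, -0.031, -0.134, 0, 1], [-0.169, -0.031, -0.134, 0, 1], [-0.169, -0.031, -0.134, 0, 1], [-0.169, -0.031, -0.134, 0, 1]]]}}

```text
clock: 33.95
position: [0.5564, 0.058, 0.1156]
ee_rot: [-0.0, -0.121, 0.993, -0.0]
contact_force: [-0.4, 0.1, -1.3]
width: 0.0377
gripper_force: 61.3
```

Run:
```python
from h import *
s,R=st();b=cam('wrist');st();np.savez('w11.npz',**b)
held(b,s['position'][2],0.0)
g=cv2.cvtColor(b['im'],cv2.COLOR_RGB2GRAY).astype(int)
print('c',[(r,int(g[r,316:319].mean())) for r in list(range(170,216))])
print('r',[(c,int(g[194:197,c].mean())) for c in list(range(297,311))+list(range(324,338))])
print('cb',[(r,int(g[r,316:319].mean())) for r in list(range(294,345))])
print('rb',[(c,int(g[318:321,c].mean())) for c in list(range(295,308))+list(range(328,342))])
print('edge row 160..',[(r,int(g[r,300:335].mean())) for r in range(130,160)])
```

```text
t 34.0 p [0.5564 0.058  0.1156] yawY 103.91 F [-0.4  0.1 -1.3] w 0.0377 g 61.3 q6 -1.83 tilt 0.0
t 34.0 p [0.5565 0.058  0.1156] yawY 103.91 F [ 0.6 -0.9 -0.9] w 0.0377 g 61.3 q6 -1.83 tilt 0.01
56 [315.5 195.1] [29.  31.5]
59 [316.7 320. ] [32.1 37.8]
[[-0.0322  0.    ]
 [ 0.0277  0.0004]] d 0.0599 mid [-0.0022  0.0002] yaw 0.38
c [(170, 220), (171, 222), (172, 222), (173, 221), (174, 220), (175, 221), (176, 221), (177, 220), (178, 220), (179, 221), (180, 219), (181, 202), (182, 178), (183, 174), (184, 173), (185, 170), (186, 171), (187, 173), (188, 171), (189, 171), (190, 171), (191, 170), (192, 170), (193, 171), (194, 170), (195, 170), (196, 169), (197, 170), (198, 169), (199, 170), (200, 170), (201, 167), (202, 148), (203, 130), (204, 132), (205, 129), (206, 132), (207, 131), (208, 152), (209, 186), (210, 189), (211, 198), (212, 215), (213, 218), (214, 217), (215, 217)]
r [(297, 222), (298, 223), (299, 220), (300, 219), (301, 180), (302, 176), (303, 149), (304, 122), (305, 149), (306, 166), (307, 171), (308, 172), (309, 174), (310, 172), (324, 173), (325, 171), (326, 169), (327, 
[... 727 characters left out ...]
 [(295, 254), (296, 255), (297, 254), (298, 250), (299, 243), (300, 151), (301, 137), (302, 126), (303, 136), (304, 135), (305, 118), (306, 107), (307, 99), (328, 112), (329, 127), (330, 126), (331, 128), (332, 129), (333, 141), (334, 188), (335, 225), (336, 253), (337, 255), (338, 255), (339, 255), (340, 255), (341, 255)]
edge row 160.. [(130, 138), (131, 130), (132, 162), (133, 177), (134, 177), (135, 176), (136, 177), (137, 177), (138, 176), (139, 176), (140, 176), (141, 176), (142, 176), (143, 175), (144, 176), (145, 175), (146, 175), (147, 175), (148, 174), (149, 175), (150, 175), (151, 175), (152, 174), (153, 164), (154, 135), (155, 131), (156, 131), (157, 157), (158, 207), (159, 221)]
```

Request:
{"name": "move_arm", "arguments": {"deltas": [[[-0.0026, 0, 0, 0, 1], [-0.0026, 0, 0.015, 0, 1], [-0.0026, 0, 0.025, 0, 1], [-0.0026, 0, 0.033, 0, 1], [-0.0026, 0, 0.04, 0, 1], [-0.0026, 0, 0.046, 0, 1], [-0.0026, 0, 0.052, 0, 1], [-0.0026, 0, 0.058, 0, 1], [-0.0026, 0, 0.062, 0, 1], [-0.0026, 0, 0.065, 0, 1], [-0.0026, 0, 0.066, 0, 1], [-0.0026, 0, 0.066, 0, 1]]]}}

```text
clock: 35.2
position: [0.5591, 0.0586, 0.0625]
ee_rot: [-0.0, -0.121, 0.993, -0.0]
contact_force: [-0.6, -1.1, -1.7]
width: 0.0376
gripper_force: 61.4
```

Request:
{"name": "move_arm", "arguments": {"deltas": [[[0, 0, 0.001, 0, 1], [0, 0, 0.001, 0, -0.5], [0, 0, 0.001, 0, -0.5], [0, 0, 0.001, 0, -0.5], [0, 0, 0.001, 0, -0.5], [0, 0, -0.05, 0, -0.5], [0, 0, -0.1, 0, -0.5], [0.05, 0, -0.16, 0, -0.5], [0.06, 0, -0.18, 0, -0.5], [0.06, 0, -0.18, 0, -0.5], [0.06, 0, -0.18, 0, -0.5], [0.06, 0, -0.18, 0, -0.5]]]}}

```text
clock: 36.4
position: [0.5125, 0.0472, 0.2053]
ee_rot: [-0.001, -0.121, 0.993, 0.0]
contact_force: [-0.4, -0.9, 0.2]
width: 0.0639
gripper_force: 0.0
```

Run:
```python
from h import *
st();b=cam('wrist');st();g=cv2.cvtColor(b['im'],cv2.COLOR_RGB2GRAY).astype(int)
P=proj(b,[c2w(x,y,.062) for x,y in((-.046,0),(.046,0),(0,-.02),(0,.02))]);print('pred cover edges',P.round(1).tolist())
for i in(0,1):
    u,v=P[i].round().astype(int);print('rows',v-9,g[v-9:v+10,u-12:u-6].mean(1).astype(int).tolist())
for i in(2,3):
    u,v=P[i].round().astype(int);print('cols',u-9,g[v-3:v+4,u-9:u+10].mean(0).astype(int).tolist())
q=cam('side')
for k in blobs(red(q['im']),15,300):
    print('ball side',cv2.minEnclosingCircle(k))
print(proj(q,[ball(1.9),ball(1.8)]))
plan((c2w(.03,0,.32),103.92),(ball(1.9)+[0,0,.06],103.92),(ball(1.9)+[0,0,-.011],103.92))
```

```text
t 36.4 p [0.5125 0.0472 0.2053] yawY 103.92 F [-0.4 -0.9  0.2] w 0.0639 g 0.0 q6 -1.86 tilt 0.09
t 36.5 p [0.5124 0.0472 0.205 ] yawY 103.92 F [-0.1  0.7  0.9] w 0.064 g 0.0 q6 -1.86 tilt 0.13
pred cover edges [[316.1, 184.4], [316.3, 282.3], [293.3, 235.6], [339.1, 235.5]]
rows 175 [140, 176, 176, 175, 176, 175, 177, 169, 148, 136, 186, 246, 254, 255, 255, 255, 255, 255, 255]
rows 273 [254, 255, 255, 255, 255, 255, 255, 255, 255, 255, 246, 154, 115, 125, 129, 119, 116, 100, 88]
cols 284 [225, 225, 224, 225, 226, 190, 142, 142, 153, 223, 255, 255, 255, 255, 255, 255, 255, 255, 255]
cols 330 [255, 255, 255, 255, 255, 255, 255, 255, 255, 255, 247, 240, 228, 227, 227, 227, 226, 226, 226]
ball side ((371.5, 118.5), 4.527792930603027)
ball side ((159.0, 1.0), 12.041694641113281)
[[371.86997747 120.03881491]
 [367.23948043 119.40780272]]
t 36.5 p [0.5124 0.0472 0.2049] yawY 103.92 F [ 0.3 -0.4 -0.2] w 0.064 g 0.0 q6 -1.86 tilt 0.15
[np.float64(-0.095), np.float64(-0.0007), np.float64(-0.1441), np.float64(0.0)]
[np.float64(-0.2197), np.float64(-0.0007), np.float64(-0.1236), np.float64(0.0)]
[np.float64(-0.2199), np.float64(-0.0007), np.float64(-0.0349), np.float64(0.0)]
```

The cover is seated within 1 mm of its predicted edges at z = 62 mm. Now I take the bar's ball.

Request:
{"name": "move_arm", "arguments": {"deltas": [[[0, 0, -0.06, 0, -1], [0, 0, -0.12, 0, -1], [-0.05, 0, -0.144, 0, -1], [-0.1, 0, -0.144, 0, -1], [-0.15, 0, -0.144, 0, -1], [-0.19, 0, -0.14, 0, -1], [-0.22, 0, -0.13, 0, -1], [-0.22, 0, -0.13, 0, -1], [-0.22, 0, -0.1, 0, -1], [-0.22, 0, -0.06, 0, -1], [-0.22, 0, -0.035, 0, -1], [-0.22, 0, -0.035, 0, -1]]]}}

```text
clock: 37.7
position: [0.6807, 0.0892, 0.2299]
ee_rot: [-0.005, -0.121, 0.993, 0.0]
contact_force: [0.2, -0.1, -0.0]
width: 0.0852
gripper_force: 0.0
```

Request:
{"name": "move_arm", "arguments": {"deltas": [[[0, 0, 0, 0, -1], [0, 0, 0, 0, 1], [0, 0, 0, 0, 1], [0, 0, 0, 0, 1], [0, 0, 0, 0, 1], [0, 0, 0, 0, 1], [0, 0, 0, 0, 1], [0, 0, 0, 0, 1]]], "squeeze": 60}}

```text
clock: 38.5
position: [0.6835, 0.09, 0.2357]
ee_rot: [0.001, -0.121, 0.993, 0.0]
contact_force: [-1.4, 2.4, 6.5]
width: 0.0248
gripper_force: 58.8
```

Run:
```python
from h import *
s,R=st()
T=[]
for i in range(1,19):
    th=1.9-1.7*i/18; T.append((s['position']+ball(th)-ball(1.9),103.92))
plan(*T)
```

```text
t 38.5 p [0.6835 0.09   0.2357] yawY 103.92 F [-1.4  2.4  6.5] w 0.0248 g 58.8 q6 -1.78 tilt 0.1
t 38.5 p [0.6835 0.09   0.2357] yawY 103.92 F [-1.4  2.4  6.5] w 0.0248 g 58.8 q6 -1.78 tilt 0.1
[np.float64(0.0181), np.float64(0.0), np.float64(-0.0053), np.float64(-0.0)]
[np.float64(0.0367), np.float64(0.0), np.float64(-0.0088), np.float64(-0.0)]
[np.float64(0.0555), np.float64(0.0), np.float64(-0.0106), np.float64(-0.0)]
[np.float64(0.0744), np.float64(0.0), np.float64(-0.0106), np.float64(-0.0)]
[np.float64(0.0931), np.float64(0.0), np.float64(-0.0089), np.float64(-0.0)]
[np.float64(0.1117), np.float64(0.0), np.float64(-0.0053), np.float64(-0.0)]
[np.float64(0.1298), np.float64(-0.0), np.float64(-0.0), np.float64(-0.0)]
[np.float64(0.1474), np.float64(-0.0), np.float64(0.0069), np.float64(-0.0)]
[np.float64(0.1642), np.float64(-0.0), np.float64(0.0155), np.float64(-0.0)]
[np.float64(0.1801), np.float64(-0.0), np.float64(0.0256), np.float64(-0.0)]
[np.float64(0.195), np.float64(-0.0), np.float64(0.0372), np.float64(-0.0)]
[np.float64(0.2088), np.float64(-0.0), np.float64(0.0502), np.float64(-0.0)]
[np.float64(0.2213), np.float64(-0.0001), np.float64(0.0643), np.float64(-0.0)]
[np.float64(0.2323), np.float64(-0.0001), np.float64(0.0796), np.float64(-0.0)]
[np.float64(0.2419), np.float64(-0.0001), np.float64(0.0959), np.float64(-0.0)]
[np.float64(0.2499), np.float64(-0.0001), np.float64(0.113), np.float64(-0.0)]
[np.float64(0.2563), np.float64(-0.0001), np.float64(0.1308), np.float64(-0.0)]
[np.float64(0.2609), np.float64(-0.0001), np.float64(0.1491), np.float64(-0.0)]
```

Request:
{"name": "move_arm", "arguments": {"deltas": [[[0.018, 0, -0.005, 0, 1], [0.037, 0, -0.009, 0, 1], [0.0555, 0, -0.0105, 0, 1], [0.0745, 0, -0.0105, 0, 1], [0.093, 0, -0.009, 0, 1], [0.112, 0, -0.005, 0, 1], [0.13, 0, 0, 0, 1], [0.1475, 0, 0.007, 0, 1], [0.164, 0, 0.0155, 0, 1], [0.18, 0, 0.0255, 0, 1], [0.18, 0, 0.0255, 0, 1], [0.18, 0, 0.0255, 0, 1]]]}}

```text
clock: 39.7
position: [0.5441, 0.0545, 0.2142]
ee_rot: [0.0, -0.121, 0.993, -0.0]
contact_force: [0.3, -0.7, 0.2]
width: 0.0004
gripper_force: 0.0
```

```bash
cat >> h.py <<'E'
def bar():
    u=np.array([np.cos(YAW),np.sin(YAW),0]);n=np.array([-u[1],u[0],0]);c=np.r_[CL,0]
    for nm in('side','scene'):
        q=cam(nm)
        for k in blobs(red(q['im']),8,300):
            p,r=cv2.minEnclosingCircle(k); o,v=ray(q,[p]);v=v[0];X=o+((c-o)@n)/(v@n)*v;x=(X-c)@u;rr=np.hypot(X[2]-.092,.078-x)
            if .14<rr<.18: print(nm,np.round(p,1),'r',round(r,1),'th',np.arctan2(X[2]-.092,.078-x).round(3),rr.round(3))
E
python3 - <<'E'
from h import *
s,R=st();bar()
print(w2c(s['position']),s['position'][2]+.011)
E
```

```text
t 39.7 p [0.5441 0.0545 0.2142] yawY 103.9 F [ 0.3 -0.7  0.2] w 0.0004 g 0.0 q6 -1.84 tilt 0.05
side [355.5 118.5] r 4.7 th 1.563 0.165
scene [279.5 149.8] r 5.4 th 1.592 0.16
[-0.01378937  0.0001716 ] 0.225204703412659
```

The ball slipped out again at 1.57 rad, so I'll push it down from behind with closed fingers and then from above.

Run:
```python
from h import *
T=[(c2w(-.0138,0,.312),103.92),(c2w(.122,0,.312),103.92),(c2w(.122,0,.24),103.92)]
u=np.array([np.cos(YAW),np.sin(YAW),0])
for th in np.linspace(1.5,.85,9): T.append((ball(th)+u*.0255+[0,0,-.006],103.92))
plan(*T)
```

```text
t 39.8 p [0.5448 0.0547 0.2145] yawY 103.91 F [ 0.2  0.9 -0.2] w 0.0001 g 0.0 q6 -1.84 tilt 0.1
[np.float64(0.0007), np.float64(-0.0003), np.float64(-0.1218), np.float64(-0.0)]
[np.float64(-0.169), np.float64(-0.0003), np.float64(-0.1216), np.float64(-0.0)]
[np.float64(-0.1689), np.float64(-0.0002), np.float64(-0.0316), np.float64(-0.0)]
[np.float64(-0.1316), np.float64(-0.0002), np.float64(-0.0386), np.float64(-0.0)]
[np.float64(-0.1155), np.float64(-0.0002), np.float64(-0.0369), np.float64(-0.0)]
[np.float64(-0.0995), np.float64(-0.0002), np.float64(-0.0338), np.float64(-0.0)]
[np.float64(-0.0839), np.float64(-0.0002), np.float64(-0.0294), np.float64(-0.0)]
[np.float64(-0.0686), np.float64(-0.0002), np.float64(-0.0238), np.float64(-0.0)]
[np.float64(-0.0539), np.float64(-0.0002), np.float64(-0.0169), np.float64(-0.0)]
[np.float64(-0.0398), np.float64(-0.0002), np.float64(-0.0089), np.float64(-0.0)]
[np.float64(-0.0263), np.float64(-0.0002), np.float64(0.0002), np.float64(-0.0)]
[np.float64(-0.0137), np.float64(-0.0002), np.float64(0.0104), np.float64(-0.0)]
```

Request:
{"name": "move_arm", "arguments": {"deltas": [[[0, 0, -0.06, 0, 1], [0, 0, -0.122, 0, 1], [0, 0, -0.122, 0, 1], [-0.05, 0, -0.122, 0, 1], [-0.11, 0, -0.122, 0, 1], [-0.169, 0, -0.122, 0, 1], [-0.169, 0, -0.122, 0, 1], [-0.169, 0, -0.122, 0, 1], [-0.169, 0, -0.07, 0, 1], [-0.169, 0, -0.032, 0, 1], [-0.169, 0, -0.032, 0, 1], [-0.169, 0, -0.032, 0, 1]]]}}

```text
clock: 41.0
position: [0.6743, 0.0871, 0.2408]
ee_rot: [0.0, -0.121, 0.993, -0.0]
contact_force: [0.9, 0.4, 0.4]
width: -0.0001
gripper_force: 0.0
```

Request:
{"name": "move_arm", "arguments": {"deltas": [[[0.02, 0, -0.005, 0, 1], [0.037, 0, -0.007, 0, 1], [0.053, 0, -0.005, 0, 1], [0.069, 0, -0.002, 0, 1], [0.085, 0, 0.002, 0, 1], [0.1, 0, 0.008, 0, 1], [0.115, 0, 0.0145, 0, 1], [0.129, 0, 0.0225, 0, 1], [0.1425, 0, 0.032, 0, 1], [0.155, 0, 0.042, 0, 1], [0.155, 0, 0.042, 0, 1], [0.155, 0, 0.042, 0, 1]]]}}

```text
clock: 42.2
position: [0.5556, 0.0574, 0.2085]
ee_rot: [0.002, -0.121, 0.993, -0.0]
contact_force: [0.1, -0.3, 0.2]
width: 0.0
gripper_force: 0.0
```

Run:
```python
from h import *
s,R=st();bar()
print(w2c(s['position']))
T=[(c2w(.003,0,.275),103.92)]
for th in (.85,): T+=[(ball(th)+[0,0,.045],103.92)]
for th in np.linspace(.8,.2,8): T.append((ball(th)+[0,0,.022],103.92))
plan(*T)
```

```text
t 42.2 p [0.5556 0.0574 0.2085] yawY 103.9 F [ 0.1 -0.3  0.2] w 0.0 g 0.0 q6 -1.84 tilt 0.24
side [319.5 141.5] r 3.8 th 0.855 0.162
scene [312.3 175.3] r 5.0 th 0.865 0.158
[-0.00193524  0.00016   ]
t 42.3 p [0.5556 0.0575 0.2077] yawY 103.91 F [0.4 0.5 0.1] w 0.0001 g 0.0 q6 -1.84 tilt 0.17
[np.float64(-0.0063), np.float64(-0.0004), np.float64(-0.0841), np.float64(-0.0001)]
[np.float64(0.032), np.float64(-0.0004), np.float64(-0.062), np.float64(-0.0001)]
[np.float64(0.0394), np.float64(-0.0003), np.float64(-0.0264), np.float64(-0.0001)]
[np.float64(0.0512), np.float64(-0.0003), np.float64(-0.014), np.float64(-0.0001)]
[np.float64(0.0619), np.float64(-0.0003), np.float64(-0.0006), np.float64(-0.0001)]
[np.float64(0.0714), np.float64(-0.0003), np.float64(0.0136), np.float64(-0.0001)]
[np.float64(0.0797), np.float64(-0.0003), np.float64(0.0286), np.float64(-0.0001)]
[np.float64(0.0867), np.float64(-0.0003), np.float64(0.0443), np.float64(-0.0001)]
[np.float64(0.0922), np.float64(-0.0003), np.float64(0.0605), np.float64(-0.0001)]
[np.float64(0.0964), np.float64(-0.0003), np.float64(0.0771), np.float64(-0.0001)]
```

Request:
{"name": "move_arm", "arguments": {"deltas": [[[-0.006, 0, -0.05, 0, 1], [0.01, 0, -0.08, 0, 1], [0.032, 0, -0.07, 0, 1], [0.035, 0, -0.045, 0, 1], [0.0395, 0, -0.0265, 0, 1], [0.051, 0, -0.014, 0, 1], [0.062, 0, -0.0005, 0, 1], [0.0715, 0, 0.0135, 0, 1], [0.08, 0, 0.0285, 0, 1], [0.0865, 0, 0.0445, 0, 1], [0.092, 0, 0.06, 0, 1], [0.0965, 0, 0.077, 0, 1]]]}}

```text
clock: 43.5
position: [0.4799, 0.0388, 0.145]
ee_rot: [0.0, -0.121, 0.993, -0.0]
contact_force: [-1.1, -0.4, 1.6]
width: 0.0002
gripper_force: 0.8
```

Run:
```python
from h import *
s,R=st();bar();print(w2c(s['position']))
plan(*[(ball(th)+[0,0,.022],103.92) for th in(.2,.1,.05,.02,0)])
```

```text
t 43.5 p [0.4799 0.0388 0.145 ] yawY 103.92 F [-1.1 -0.4  1.6] w 0.0002 g 0.8 q6 -1.88 tilt 0.05
side [301.6 176. ] r 4.6 th 0.223 0.161
scene [328.  206.5] r 5.0 th 0.179 0.156
[-0.07990396  0.00030251]
t 43.6 p [0.4786 0.0389 0.1437] yawY 103.91 F [ 0.1  0.1 -0.3] w -0.0001 g 0.0 q6 -1.88 tilt 0.16
[np.float64(-0.0028), np.float64(-0.0009), np.float64(-0.0027), np.float64(-0.0001)]
[np.float64(0.0001), np.float64(-0.0009), np.float64(0.0171), np.float64(-0.0001)]
[np.float64(0.0009), np.float64(-0.001), np.float64(0.0271), np.float64(-0.0001)]
[np.float64(0.0011), np.float64(-0.001), np.float64(0.0331), np.float64(-0.0001)]
[np.float64(0.0011), np.float64(-0.001), np.float64(0.0371), np.float64(-0.0001)]
```

Request:
{"name": "move_arm", "arguments": {"deltas": [[[0.0003, -0.0009, 0.006, 0, 1], [0.0006, -0.0009, 0.012, 0, 1], [0.0009, -0.0009, 0.018, 0, 1], [0.0009, -0.0009, 0.022, 0, 1], [0.0009, -0.0009, 0.024, 0, 1], [0.0009, -0.0009, 0.026, 0, 1], [0.0009, -0.0009, 0.028, 0, 1], [0.0009, -0.0009, 0.029, 0, 1], [0.0009, -0.0009, 0.029, 0, 1]]]}}

```text
clock: 44.5
position: [0.4792, 0.0381, 0.1213]
ee_rot: [0.0, -0.121, 0.993, 0.0]
contact_force: [-0.3, -0.1, 1.2]
width: 0.0003
gripper_force: 0.0
```

Request:
{"name": "move_arm", "arguments": {"deltas": [[[0, 0, 0.001, 0, 1], [0, 0, 0.002, 0, 1], [0, 0, 0.003, 0, 1], [0, 0, 0.003, 0, 1]]]}}

```text
clock: 44.9
position: [0.479, 0.038, 0.1188]
ee_rot: [0.0, -0.121, 0.993, 0.0]
contact_force: [0.7, -0.7, -0.5]
width: 0.0002
gripper_force: 0.2
```

Request:
{"name": "move_arm", "arguments": {"deltas": [[[0, 0, 0.001, 0, 1], [0, 0, 0.002, 0, 1], [0, 0, 0.002, 0, 1]]]}}

```text
clock: 45.2
position: [0.479, 0.038, 0.1173]
ee_rot: [-0.0, -0.121, 0.993, -0.0]
contact_force: [-0.9, 0.3, 1.0]
width: 0.0002
gripper_force: 0.8
```

Request:
{"name": "move_arm", "arguments": {"deltas": [[[0, 0, 0.001, 0, 1], [0, 0, 0.002, 0, 1], [0, 0, 0.002, 0, 1]]]}}

```text
clock: 45.5
position: [0.4789, 0.038, 0.1164]
ee_rot: [0.0, -0.121, 0.993, -0.0]
contact_force: [-2.9, -0.4, 7.6]
width: 0.0001
gripper_force: 3.7
```

Force is rising to 7.6 N at the ball, so the foot has met the cover. A little more makes it firm.

Request:
{"name": "move_arm", "arguments": {"deltas": [[[0, 0, 0.0007, 0, 1], [0, 0, 0.0007, 0, 1], [0, 0, 0.0007, 0, 1]]]}}

```text
clock: 45.8
position: [0.4789, 0.038, 0.1162]
ee_rot: [0.0, -0.121, 0.993, -0.0]
contact_force: [-3.1, -0.0, 10.5]
width: -0.0001
gripper_force: 5.0
```

Request:
{"name": "move_arm", "arguments": {"deltas": [[[0, 0, 0.001, 0, 1], [0, 0, 0.001, 0, 1], [0, 0, 0.001, 0, 1]]]}}

```text
clock: 46.1
position: [0.4789, 0.038, 0.1159]
ee_rot: [0.0, -0.121, 0.993, -0.0]
contact_force: [-4.6, 0.4, 13.2]
width: 0.0002
gripper_force: 6.7
```

Firm at 13 N on the ball, about 22 N at the foot. I'll lift off straight up and check.

Request:
{"name": "move_arm", "arguments": {"deltas": [[[0, 0, 0, 0, 1], [0, 0, -0.002, 0, 1], [0, 0, -0.006, 0, 1], [0, 0, -0.02, 0, 1], [0, 0, -0.06, 0, 1], [0.04, 0, -0.12, 0, 1], [0.04, 0, -0.15, 0, 1], [0.04, 0, -0.15, 0, 1], [0.04, 0, -0.15, 0, 1], [0.04, 0, -0.15, 0, 1], [0.04, 0, -0.15, 0, 1]]]}}

```text
clock: 47.2
position: [0.4475, 0.0304, 0.2331]
ee_rot: [-0.001, -0.121, 0.993, 0.0]
contact_force: [-0.8, 0.2, 0.8]
width: 0.0
gripper_force: 0.0
```

Run:
```python
from h import *
s,R=st();bar();b=cam('wrist')
g=cv2.cvtColor(b['im'],cv2.COLOR_RGB2GRAY).astype(int)
for k in blobs(red(b['im']),200): print('ball wrist',cv2.minEnclosingCircle(k),'pred',proj(b,[ball(.02)]).round(1))
P=proj(b,[c2w(x,y,.062) for x,y in((-.046,0),(0,-.02),(0,.02))]);print(P.round(1).tolist())
for dy in(-.015,.015):
    u,v=proj(b,[c2w(-.046,dy,.062)])[0].round().astype(int);print('rows',v-8,g[v-8:v+9,u-1:u+2].mean(1).astype(int).tolist())
for i in(1,2):
    u,v=P[i].round().astype(int);print('cols',u-8,g[v-3:v+4,u-8:u+9].mean(0).astype(int).tolist())
```

```text
t 47.2 p [0.4475 0.0304 0.2331] yawY 103.92 F [-0.8  0.2  0.8] w 0.0 g 0.0 q6 -1.9 tilt 0.15
side [300.7 185.5] r 5.0 th 0.048 0.16
scene [329.  212.5] r 5.4 th 0.032 0.157
ball wrist ((316.5, 221.6290283203125), 16.696651458740234) pred [[317.  221.6]]
[[317.0, 244.7], [297.2, 286.6], [336.9, 286.5]]
rows 237 [241, 159, 160, 152, 145, 127, 127, 128, 125, 125, 124, 125, 125, 126, 126, 124, 126]
rows 237 [245, 208, 206, 201, 187, 143, 132, 131, 132, 166, 178, 168, 109, 109, 112, 116, 119]
cols 289 [47, 50, 49, 48, 47, 46, 43, 43, 40, 40, 38, 36, 37, 37, 37, 38, 37]
cols 329 [37, 37, 36, 36, 37, 37, 40, 43, 45, 47, 48, 49, 48, 48, 48, 48, 47]
```

```bash
python3 -c "
from rig import manip
print(manip.sign_off())"
```

```text
the job is handed in; nothing more can be done
None
```

I handed the job in at about 47 s of robot time. All three coupons are threaded flat on the pins, the cover is back on top, and the bar is clamped down at about 0.02 rad. I estimate the foot was pressed with about 22 N. The odd strip, dish and calipers were never touched. The sign-off gave no verdict.

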